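# Clamp a specimen carrier in the hardness tester with toe and wedge

### The arm

A 7-joint arm with a two-finger parallel gripper is mounted at the origin on a cart in front of the work surface, level with it; the furniture and walls round the work are solid. World frame = base frame: x ahead of the robot, y to its left, z up, the work surface at z = 0. Lengths are in m, angles in rad, forces in N, time in s.
With the tool pointing down it reaches from about 0.4 to 0.85 m from the base axis. Payload 10.4 kg.
Tool frame: the origin (TCP) lies at the centre of the arm's flange, where the gripper is bolted on; the fingertips stand 173 mm ahead of it and the grasp point (between the pads) lies 155 mm ahead of it (tips_ahead is the distance from the TCP to the fingertips, in m); z points along the fingers, y is the line along which they close (so a half turn about z gives the same grasp; the last joint's range is limited). The gripper opens to 85 mm and grips with 20 to 120 N. Pads are 22 mm wide; open, the fingers measure 114 mm over their backs; the gripper's body (76 mm by 85 mm) begins 54 mm behind the grasp point. The pads swing forward as they close: fully open they stand 13 mm farther back than shut.
Start: joints at [-1.263, 0.332, -0.065, 1.46, 0.022, 1.35, -0.088], TCP at [0.203, 0.591, 0.405] pointing down, gripper open.
Joint ranges: [-2.6, 2.6], [-0.5, 2.12], [-1.47, 1.34], [0.16, 2.42], [-1.27, 4.41], [0.06, 2.06], [-2.6, 2.6]. Speed limits (rad/s): [2.22, 2.22, 2.79, 2.79, 3.14, 3.14, 3.14].

### API

Orientations are given as a unit quaternion [x, y, z, w].
In Python, from workcell import get_obs, camera, camera_params, hand_in, tips_ahead gives the robot as it stands.
- The arm moves only by the tool carry_out, never from a script. Its argument "commands" is a list that holds one entry, the list of rows, each a list of 6 numbers: the shift along the tool's x, y, z in units of 40 mm (1.0 is 40 mm), then the turn, a rotation vector about the tool's x, y, z in units of 6 degrees (1.0 is 6 degrees). In form: [[[x, y, z, ax, ay, az], ...]]. A call has 1 to 20 rows; each row shifts and turns the commanded pose from where the row before left it, along the tool's axes as they then stand; what a row does not reach is not made up. A row lasts 1/12 s, in which the tool goes at most 41.7 mm and 7.16 degrees, less where a joint would pass 70% of its speed; a pose out of reach is approached as far as the arm can. A call is refused whole if a number of a shift passes 1 or a number of a turn 1, either way. A call with a gripper value outside its range is refused whole. "hand" is the closure, from -1 (fully open) to 1 (shut), set as the call begins (left out, the last holds). The fingers move at their own pace and stop on an object; "force" is the grip in N (left out, the last holds). Time passes only in rows, so rows that do not move let the fingers close. It gives the time, the measured TCP pose, the force, the opening and the grip force at its end, in the units of the state.
- get_obs(): the state, without advancing time (a new reading comes with each control period).
- camera(name): name is "scene" or "side" or "wrist"; returns the picture (384x512x3 uint8, red, green, blue); there is no depth.
- camera_params(name): a dict with "mtx" (3x3 intrinsics, pixels), "R" (3x3) and "t" (3): a world point X has camera coordinates R X + t. Camera axes: x right, y down, z forward; pixel columns grow to the right and rows downward; lengths in m; the calibration is good to about 2 mm. A picture is of the moment at which its call begins: read the wrist's pose just before it. camera_params takes no time and is no camera call; for the wrist camera it gives the pose at the moment of the call.
- hand_in(): hands the job in; it is judged then, once.
The state is a dict: "clock": time; "joint_pos": joint angles; "joint_velocities": joint speeds; "tau": joint torques, N m; "position": TCP position; "ee_rot": TCP orientation; "ft_force": force on the tool from outside, world axes, zero at the start; "torque": the same for the moment, N m; "grip_width": opening from 0.0 (shut) to 1.0 (fully open); "grasp_force": force on a finger pad.
Only numpy, scipy, OpenCV 4.12 (cv2) and the standard library are available. Lean on these libraries where they do the work, as an engineer would, in place of code of your own. Each camera call takes 0.05 s, during which the arm holds its last target. There are 200 camera calls.

### The job

Clamp the specimen carrier in the bench hardness tester: stand the stepped aluminium block on the tester's bed, then slide its toe under the overhanging lip of the steel nest until it is fully home against the back. Then lay the steel wedge, thin end first, in the gap left between the block and the slanted rail and drive it along the rail until it is tight and locks the block; let go and leave both lying flat. Touch the indenter with nothing, and leave the small things on the bench where they are.

Things in the scene. Friction and masses are not known exactly. Their poses are not given: they have to be found in the camera images.
- tester: bench hardness tester, bolted down: grey base plate 195 x 165 mm, its top (the bed) 15 mm above the bench. Origin on the bench under the indenter; x from the front towards the column, y left, z up. On the bed a steel nest at the back and a slanted heel rail at the front; the open bed between them is where the carrier is set down. A column at x = 92 mm, 300 mm tall, carries the head.
- lip_edge (a point): middle of the lower front edge of the nest's overhanging lip; axes as the tester's. Its height is 12.5 mm above the bed; the pocket below runs 11 mm further in (+x) to the back wall. Nest top 26 mm above the bed. Cheeks either side of the pocket stand 45 mm apart, flaring open to 61 mm from here to 12 mm in front.
- rail_face (a point): middle of the top edge of the heel rail's rear face, 18 mm above the bed; rail 16 mm wide, 94 mm long, axes as the tester's. The gap from this face to the rear face of a seated carrier is 26 mm here and narrows by 1 in 6 towards the tester's +y (33.5 mm at y = -45 mm, 18.5 mm at y = 45 mm).
- head_front (a point): middle of the lower front edge of the white head, 177 mm above the bench; axes as the tester's. Head 44 mm wide (y), running back (+x) to the column; a dial on its front sticks out 10 mm from 12 mm higher up. A tool pointing straight down over a carrier near its seat would strike the head; one leaning back (its upper end towards -x) by 35 to 40 degrees clears it.
- indenter: the tester's fixed, fragile indenter, 12 mm thick, hanging from the head; origin at its tip, 113 mm above the bench, straight above the centre of a seated carrier (whose top is 55 mm above the bench).
- seat (a point): point fixed to the tester, axes as the tester's, where carrier_mid lies when the carrier is fully home: 20 mm above the bed, 37 mm in front of lip_edge. To go down onto the bed in front of the lip the carrier's centre must be 12 to 22 mm further forward (-x) than this; 17 is the middle.
- wedge_home (a point): point fixed to the tester, axes as the tester's, where wedge_tail lies when the wedge just fills the gap beside a seated carrier: 12 mm above the bed, 38 mm in front (-x) and 70 mm to the -y side of the seat. The wedge fits loosely when set down short of this on the -y side (clearance 1 mm for each 6 mm short).
- carrier_mid (a point): loose specimen carrier, aluminium, about 0.22 kg: block 44 (x) x 40 (y) x 40 mm high with a round black specimen flush in its top, and a toe 40 mm wide, 10 mm thick along its underside, sticking out 26 mm from the block towards +x. Point at the block's centre, 20 mm above its underside; its axes agree with the tester's when seated. Can be gripped across y (40 mm).
- wedge_tail (a point): loose steel wedge, 24 mm high, about 0.25 kg. Point at the centre of its tail (22 mm wide in x, 50 mm long in y, for gripping across x), 12 mm above the underside. The thin end (18.5 mm) lies 115 mm along +y, the thick end (33.5 mm) 25 mm along +y. Straight face 16 mm along +x, faces the carrier; the other slants 1 in 6. Axes agree with the tester's when home; 15 to 20 N drives it tight.
- wedge: the same wedge; origin on its underside, 70 mm along +y and 3 mm along +x from wedge_tail
- carrier: the same carrier; origin on its underside below carrier_mid
- forceps: steel forceps, 132 mm long, a bystander on the bench; origin at its underside
- sharpener: metal pencil sharpener, a bystander on the bench; origin at its underside
- petri_dish: small petri dish, a bystander on the bench; origin at its underside
- croc_clip: crocodile clip, a bystander on the bench; origin at its underside
- spatula: steel spatula with a black grip, 180 mm long, a bystander on the bench; origin at its underside
- eraser: eraser in a card sleeve, a bystander on the bench; origin at its underside
- stopper_2: small grey rubber stopper, a bystander on the bench; origin at its underside
Things that resemble listed ones, but are neither listed nor needed, are in the scene too. Of the things that look like the wedge, the largest one is meant.

How it is judged:
By the outcome, as a careful person would: the job done as asked, in the order asked, and still so for the second after the job is handed in, with the robot touching nothing.
It also fails if it takes over 72 s, if anything falls off the work surface, if the arm or the gripper's body presses on something with over 40 N, if the wrist force passes 120 N, or if a joint passes its speed limit or range.

## Working session

There is one attempt and no reset: what is moved stays moved. The work goes in short steps, Python scripts to look and compute and a tool call to move; the robot and the scene stay as the last step left them, time stands still between calls to the robot, and variables do not carry over. Pictures are saved under pics/ and viewed, at most 10 in all, crops included, and the job is handed in when it is done.

Besides the shell and the picture viewer there is one more tool, called after "Emit:" by a JSON object that holds its "op" and its "data". carry_out: Moves the arm, as the interface text tells. Its arguments: {"type":"object","properties":{"commands":{"type":"array"},"hand":{"type":"number"},"force":{"type":"number"}},"required":["commands"]}

```bash
mkdir -p pics; ls; python3 - <<'E'
from workcell import *
import cv2,numpy as np
o=get_obs();print(o['clock'],o['position'],o['ee_rot'],o['grip_width'],tips_ahead)
ims=[]
for n in ["scene","side"]:
    im=camera(n)[:,:,::-1];cv2.imwrite(f"pics/{n}0.png",im)
    p=camera_params(n);print(n,p['mtx'].round(1).tolist(),(-p['R'].T@p['t']).round(3),p['R'].round(3).tolist())
    cv2.imwrite(f"pics/{n}0b.png",cv2.resize(im,(800,600),interpolation=cv2.INTER_CUBIC))
E
```

```text
pics
0.0 [0.20296445 0.59098357 0.40392209] [ 1.64643493e-01  9.86352880e-01 -7.14533307e-04 -7.97842605e-05] 0.9948962132852324 0.1734
scene [[378.2, 0.0, 259.4], [0.0, 378.2, 188.9], [0.0, 0.0, 1.0]] [-0.212 -0.697  0.779] [[0.741, -0.671, -0.004], [-0.338, -0.368, -0.866], [0.58, 0.643, -0.5]]
side [[455.8, 0.0, 261.7], [0.0, 455.8, 192.6], [0.0, 0.0, 1.0]] [-0.     1.198  0.636] [[-0.89, -0.455, -0.018], [-0.163, 0.354, -0.921], [0.425, -0.817, -0.389]]
```

View pics/scene0b.png

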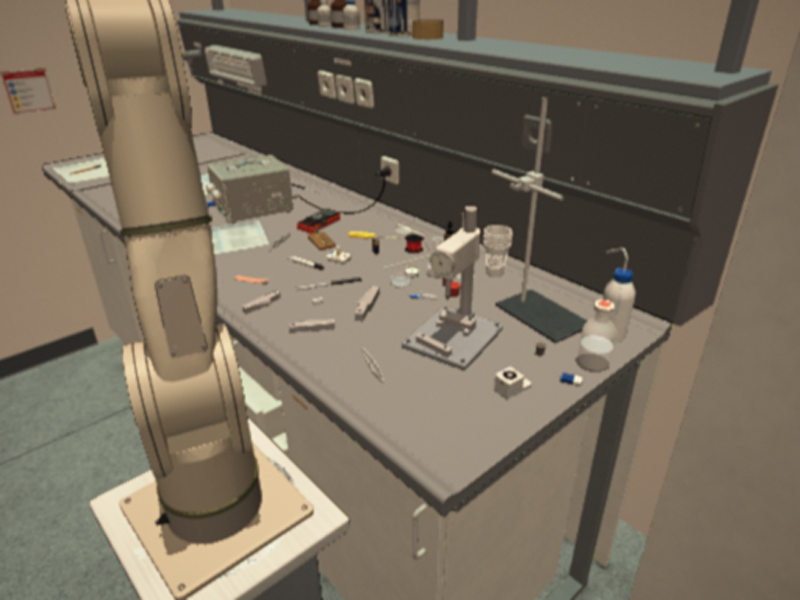

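View pics/side0b.png

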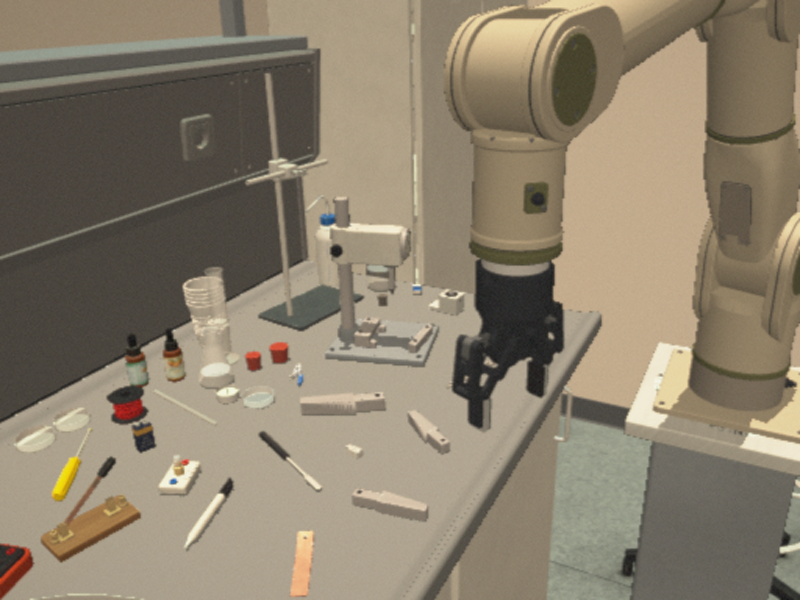

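```bash
cat > h.py <<'E'
from workcell import *
import cv2,numpy as np
from scipy.spatial.transform import Rotation as R
np.set_printoptions(precision=4,suppress=True)
def ray(p,px,z):
    d=p['R'].T@np.linalg.solve(p['mtx'],[px[0],px[1],1.]); c=-p['R'].T@p['t']
    return c+d*(z-c[2])/d[2]
def proj(p,X):
    q=p['mtx']@(p['R']@np.asarray(X,float)+p['t']); return q[:2]/q[2]
def plan(pos,quat,n=None,frm=None):
    "equal rows from current (or frm) pose to target TCP pose"
    o=get_obs(); p0,q0=frm if frm else (o['position'],o['ee_rot'])
    R0=R.from_quat(q0); w=(R0.inv()*R.from_quat(quat)).as_rotvec(); d=R0.inv().apply(np.asarray(pos)-p0)
    n=n or int(np.ceil(max(np.abs(d).max()/.036,np.abs(np.degrees(w)).max()/5.5,1)))
    A=sum(R.from_rotvec(w*k/n).as_matrix() for k in range(n))
    v=np.linalg.solve(A,d)/.04; print(n,'rows of',np.r_[v,np.degrees(w)/n/6].round(3).tolist())
def quat(zdir,ydir):
    z=np.array(zdir,float);z/=np.linalg.norm(z);y=np.array(ydir,float);y-=z*(y@z);y/=np.linalg.norm(y)
    return R.from_matrix(np.c_[np.cross(y,z),y,z]).as_quat()
E
python3 - <<'E'
from h import *
s=camera_params('scene');d=camera_params('side');w=camera_params('wrist');k=1.5625
g=lambda p,l,z:print([ray(p,np.array(q)/k,z)[:2].round(3).tolist() for q in l])
print('plate');g(s,[(404,343),(461,365),(501,325)],.015);g(d,[(327,357),(434,363),(438,325)],.015)
print('wedges scene A,B,C');g(s,[(244,307),(280,293),(290,326),(334,324),(358,315),(377,287)],.012)
print('wedges side A B C');g(d,[(353,496),(427,513),(409,413),(448,446),(301,405),(384,400)],.012)
print('carrier');g(s,[(511,374)],.04);g(d,[(452,296)],.04)
print('clip');g(s,[(318,301)],.0)
o=get_obs();print('wrist cam in tool',R.from_quat(o['ee_rot']).inv().apply(-w['R'].T@w['t']-o['position']),R.from_quat(o['ee_rot']).inv().apply(w['R'][2]),w['mtx'][0,0])
E
```

```text
plate
[[0.526, 0.127], [0.561, -0.017], [0.746, 0.027]]
[[0.694, 0.204], [0.501, 0.139], [0.564, -0.015]]
wedges scene A,B,C
[[0.339, 0.519], [0.443, 0.519], [0.376, 0.366], [0.459, 0.303], [0.526, 0.296], [0.651, 0.373]]
wedges side A B C
[[0.438, 0.531], [0.332, 0.519], [0.466, 0.309], [0.37, 0.367], [0.641, 0.365], [0.523, 0.291]]
carrier
[[0.588, -0.129]]
[[0.577, -0.115]]
clip
[[0.504, 0.436]]
wrist cam in tool [ 0.0812 -0.0004  0.0305] [-0.314  -0.0003  0.9494] 296.89647255856244
```

```bash
python3 - <<'E'
from h import *
a=np.radians(14); plan([.42,.14,.42],quat([0,0,-1],[-np.sin(a),np.cos(a),0]))
E
```

```text
10 rows of [-0.631, -1.101, -0.039, -0.001, -0.0, -0.549]
```

Emit:
{"op": "carry_out", "data": {"commands": [[[-0.53, -0.92, -0.033, 0, 0, -0.46], [-0.53, -0.92, -0.033, 0, 0, -0.46], [-0.53, -0.92, -0.033, 0, 0, -0.46], [-0.53, -0.92, -0.033, 0, 0, -0.46], [-0.53, -0.92, -0.033, 0, 0, -0.46], [-0.53, -0.92, -0.033, 0, 0, -0.46], [-0.53, -0.92, -0.033, 0, 0, -0.46], [-0.53, -0.92, -0.033, 0, 0, -0.46], [-0.53, -0.92, -0.033, 0, 0, -0.46], [-0.53, -0.92, -0.033, 0, 0, -0.46], [-0.53, -0.92, -0.033, 0, 0, -0.46], [-0.53, -0.92, -0.033, 0, 0, -0.46], [0, 0, 0, 0, 0, 0]]]}}

```text
clock: 1.18
position: [0.424, 0.1421, 0.4206]
ee_rot: [-0.121, 0.993, -0.001, 0.001]
ft_force: [-1.2, -0.3, -0.5]
grip_width: 1.005
grasp_force: 0.0
```

```bash
python3 - <<'E'
from h import *
import pickle
o=get_obs();print(o['position'],R.from_quat(o['ee_rot']).as_matrix()[:,1])
p=camera_params('wrist');im=camera('wrist')[:,:,::-1];cv2.imwrite('pics/w1.png',im);pickle.dump(p,open('w1.pkl','wb'))
cv2.imwrite('pics/w1b.png',cv2.resize(im,(800,600),interpolation=cv2.INTER_CUBIC))
E
```

```text
[0.424  0.1421 0.4206] [-0.2397  0.9708 -0.0013]
```

View pics/w1b.png

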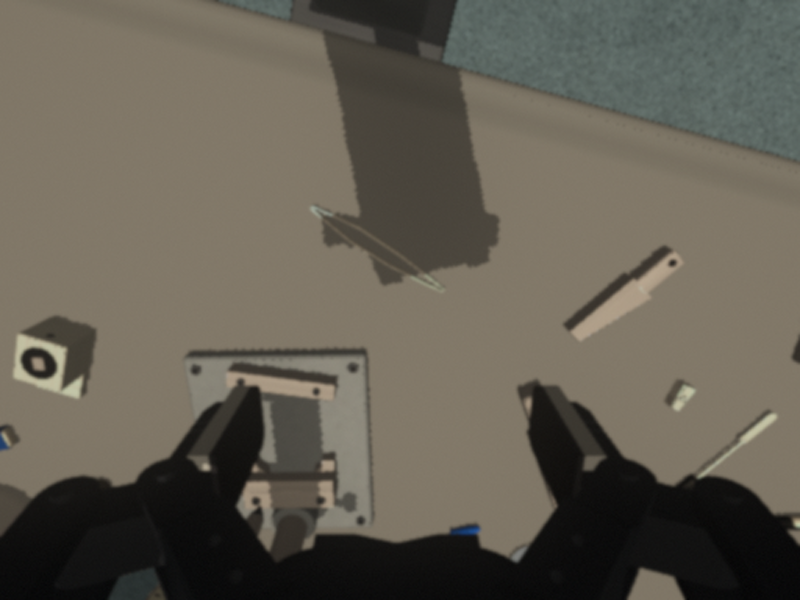

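```bash
python3 - <<'E'
from h import *
o=get_obs();plan([.48,.06,.37],o['ee_rot']); plan([.51,-.10,.33],o['ee_rot'],frm=(np.array([.48,.06,.37]),o['ee_rot']))
E
```

```text
3 rows of [-0.298, -0.805, 0.419, 0.0, 0.0, 0.0]
5 rows of [0.046, -0.813, 0.2, 0.0, 0.0, 0.0]
```

Emit:
{"op": "carry_out", "data": {"commands": [[[-0.3, -0.8, 0.42, 0, 0, 0], [-0.3, -0.8, 0.42, 0, 0, 0], [-0.3, -0.8, 0.42, 0, 0, 0], [0, 0, 0, 0, 0, 0], [0, 0, 0, 0, 0, 0]]]}}

```text
clock: 1.65
position: [0.4787, 0.0638, 0.3686]
ee_rot: [-0.122, 0.993, -0.0, -0.001]
ft_force: [0.0, -0.3, 1.1]
grip_width: 0.997
grasp_force: 0.0
```

```bash
python3 - <<'E'
from h import *
import pickle
p=camera_params('wrist');im=camera('wrist')[:,:,::-1];cv2.imwrite('pics/w2.png',im);pickle.dump(p,open('w2.pkl','wb'))
print(get_obs()['position'])
E
```

```text
[0.4785 0.0651 0.3693]
```

Emit:
{"op": "carry_out", "data": {"commands": [[[0.05, -0.81, 0.2, 0, 0, 0], [0.05, -0.81, 0.2, 0, 0, 0], [0.05, -0.81, 0.2, 0, 0, 0], [0.05, -0.81, 0.2, 0, 0, 0], [0.05, -0.81, 0.2, 0, 0, 0], [0, 0, 0, 0, 0, 0], [0, 0, 0, 0, 0, 0]]]}}

```text
clock: 2.28
position: [0.5087, -0.0949, 0.3298]
ee_rot: [-0.123, 0.992, 0.0, -0.0]
ft_force: [0.4, 1.3, -0.1]
grip_width: 0.999
grasp_force: 0.0
```

```bash
python3 - <<'E'
from h import *
import pickle
p=camera_params('wrist');im=camera('wrist')[:,:,::-1];cv2.imwrite('pics/w3.png',im);pickle.dump(p,open('w3.pkl','wb'))
print(get_obs()['position'])
a=cv2.imread('pics/w2.png')
c=cv2.resize(a[60:360,80:380],(400,400),interpolation=cv2.INTER_CUBIC)
q=proj(p,[.58,-.12,.03]).astype(int);print(q);x0=max(q[0]-90,0);y0=max(q[1]-90,0);print(x0,y0)
b=cv2.resize(im[y0:y0+180,x0:x0+180],(400,400),interpolation=cv2.INTER_CUBIC)
cv2.imwrite('pics/v23.png',np.hstack([c,b]))
E
```

```text
[ 0.5089 -0.0936  0.33  ]
[212 242]
122 152
```

View pics/v23.png

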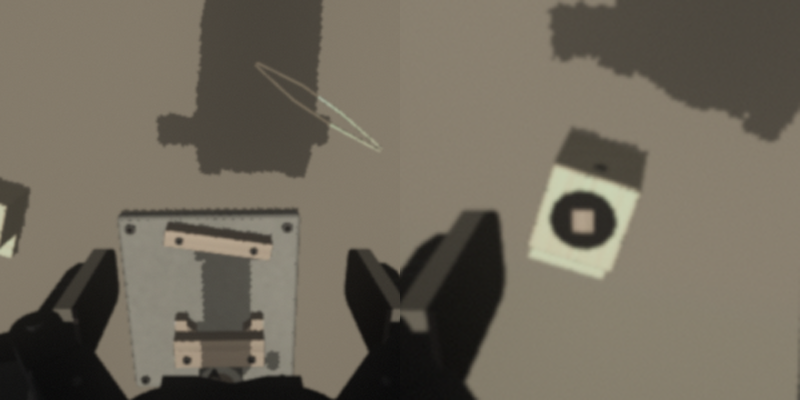

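```bash
cat >> h.py <<'E'
def edge(im,a,b,s=4,sign=0):
    "refine straight edge near a-b: returns (point,dir) of line fitted to strongest gradients"
    g=cv2.GaussianBlur(im,(3,3),0).astype(np.float32).sum(2);a=np.array(a,float);b=np.array(b,float);u=(b-a)/np.linalg.norm(b-a);n=np.array([-u[1],u[0]])
    t=np.linspace(.08,.92,40);o=np.arange(-s,s+.01,.25)
    P=a+(b-a)*t[:,None,None]+o[None,:,None]*n
    v=cv2.remap(g,P[...,0].astype(np.float32),P[...,1].astype(np.float32),cv2.INTER_LINEAR)
    d=np.gradient(v,axis=1);k=(d*sign if sign else abs(d)).argmax(1);q=P[np.arange(40),k]
    x,y=cv2.fitLine(q.astype(np.float32),cv2.DIST_HUBER,0,.5,.01).ravel().reshape(2,2)
    r=np.abs((q-y)@[-x[1],x[0]]);print('edge res',np.median(r).round(2),end=' ')
    return y,x
def cross(l,m):
    t=np.linalg.solve(np.c_[l[1],-m[1]],m[0]-l[0]);return l[0]+l[1]*t[0]
E
python3 - <<'E'
from h import *
import pickle
im=cv2.imread('pics/w2.png');p=pickle.load(open('w2.pkl','rb'))
f=lambda x,y:(x/4*3+80,y/4*3+60)
E=lambda a,b,s=3:edge(im,f(*a),f(*b),s)
fr=E((125,216),(297,215),2.5);rt=E((299,216),(296,370));lf=E((121,220),(135,370))
A,B=cross(fr,lf),cross(fr,rt);print('\nplate front corners px',A,B)
a,b=ray(p,A,.015),ray(p,B,.015);print(a,b,np.linalg.norm(a-b))
pl=ray(p,rt[0],.015),ray(p,rt[0]+50*rt[1],.015);d=pl[1]-pl[0];print('yaw right edge',np.degrees(np.arctan2(d[1],d[0])))
d=b-a;print('yaw front',np.degrees(np.arctan2(-d[0],d[1])))
n=E((177,341),(262,341),2.5);l=E((175,342),(175,366),2.5);r=E((264,342),(263,366),2.5);print('\nnest')
N=[ray(p,cross(n,e),.041) for e in(l,r)];print(N,np.linalg.norm(N[0]-N[1]));d=N[1]-N[0];print('yaw',np.degrees(np.arctan2(-d[0],d[1])))
rr=E((167,246),(269,260),2.5);l=E((165,232),(165,244),2.5);r=E((272,246),(270,259),2.5)
N=[ray(p,cross(rr,e),.033) for e in(l,r)];print('\nrail',N,np.linalg.norm(N[0]-N[1]),(N[0]+N[1])/2);d=N[1]-N[0];print('yaw',np.degrees(np.arctan2(-d[0],d[1])))
im=cv2.imread('pics/w3.png');p=pickle.load(open('w3.pkl','rb'))
f=lambda x,y:(x*.45+122,y*.45+152)
re=E((157,165),(239,191));l=E((155,170),(133,240));r=E((239,195),(215,255));fe=E((133,246),(208,265),2)
C=[ray(p,cross(*e),.04) for e in((re,l),(re,r),(fe,l),(fe,r))];print('\ncarrier',C,sum(C)/4)
for i,j in((0,1),(2,3),(0,2),(1,3)):
    d=C[j]-C[i];print(np.linalg.norm(d),np.degrees(np.arctan2(d[1],d[0])))
E
```

```text
edge res 0.23 edge res 0.24 edge res 0.21 
plate front corners px [168.9944 221.6107] [302.9124 220.7166]
[ 0.5647 -0.0184  0.015 ] [0.5252 0.1355 0.015 ] 0.1589005295905568
yaw right edge -165.0166929416338
yaw front 14.410017652323006
edge res 0.18 edge res 0.21 edge res 0.29 
nest
[array([0.6635, 0.0551, 0.041 ]), array([0.6411, 0.1338, 0.041 ])] 0.08185048834493415
yaw 15.851193391661283
edge res 0.26 edge res 0.0 edge res 0.28 
rail [array([0.5735, 0.0282, 0.033 ]), array([0.5658, 0.1187, 0.033 ])] 0.09078732049390476 [0.5696 0.0735 0.033 ]
yaw 4.869304035197895
edge res 0.25 edge res 1.01 edge res 0.13 edge res 1.35 
carrier [array([ 0.5614, -0.1427,  0.04  ]), array([ 0.5651, -0.1044,  0.04  ]), array([ 0.6058, -0.1463,  0.04  ]), array([ 0.6045, -0.1085,  0.04  ])] [ 0.5842 -0.1255  0.04  ]
0.03846657518132734 84.49235623942631
0.03789895093438307 92.02066604925922
0.044518665748400604 -4.663517453260862
0.03954918234209971 -5.853084534042461
```

```bash
cat >> h.py <<'E'
YT=np.radians(14.8); SEAT=np.array([.6165,.0850,.035])
TX=np.array([np.cos(YT),np.sin(YT),0]);TY=np.array([-np.sin(YT),np.cos(YT),0]);Z=np.array([0,0,1.])
def lean(xa,ya,deg):
    "tool leaning back along -xa, closing along ya; returns zdir, quat"
    t=np.radians(deg);z=xa*np.sin(t)-Z*np.cos(t);return z,quat(z,ya)
E
python3 - <<'E'
from h import *
c=np.array([.585,-.1265,0]);a=np.radians(-5.6);xa=np.array([np.cos(a),np.sin(a),0]);ya=np.array([-np.sin(a),np.cos(a),0])
z,q=lean(xa,ya,38);g=c-.008*xa+[0,0,.028];t=g-.155*z;print(t,tips_ahead)
plan(t-.08*z,q);plan(t,q,frm=(t-.08*z,q))
E
```

```text
[ 0.4821 -0.1164  0.1501] 0.1734
7 rows of [0.39, -0.021, 0.329, 0.158, -0.896, 0.454]
3 rows of [-0.0, 0.0, 0.667, 0.0, 0.0, 0.0]
```

Emit:
{"op": "carry_out", "data": {"commands": [[[0.39, -0.021, 0.329, 0.158, -0.896, 0.454], [0.39, -0.021, 0.329, 0.158, -0.896, 0.454], [0.39, -0.021, 0.329, 0.158, -0.896, 0.454], [0.39, -0.021, 0.329, 0.158, -0.896, 0.454], [0.39, -0.021, 0.329, 0.158, -0.896, 0.454], [0.39, -0.021, 0.329, 0.158, -0.896, 0.454], [0.39, -0.021, 0.329, 0.158, -0.896, 0.454], [0, 0, 0, 0, 0, 0], [0, 0, 0, 0, 0, 0], [0, 0, 0, 0, 0, 0]]]}}

```text
clock: 3.17
position: [0.4378, -0.1092, 0.2227]
ee_rot: [0.031, 0.951, -0.009, 0.307]
ft_force: [0.4, 0.7, 0.4]
grip_width: 1.001
grasp_force: 0.0
```

```bash
python3 - <<'E'
from h import *
c=np.array([.585,-.1265,0]);a=np.radians(-5.6);xa=np.array([np.cos(a),np.sin(a),0]);ya=np.array([-np.sin(a),np.cos(a),0])
z,q=lean(xa,ya,38);g=c-.008*xa+[0,0,.028];t=g-.155*z
o=get_obs();print(o['position'],o['joint_pos']);plan(t,q,n=5)
p=camera_params('wrist');im=camera('wrist')[:,:,::-1].copy()
for s in (-1,1):
  for h in(0,.04):
    for u in(-.022,.022):
      cv2.circle(im,tuple(proj(p,c+u*xa+s*.02*ya+h*Z).astype(int)),2,(0,0,255),-1)
cv2.imwrite('pics/w4.png',im)
E
```

```text
[ 0.4378 -0.1092  0.2227] [-0.5683 -0.0314  0.7451  2.3768 -0.2931  0.1749  1.9618]
5 rows of [0.037, -0.019, 0.424, 0.042, -0.075, 0.048]
```

View pics/w4.png

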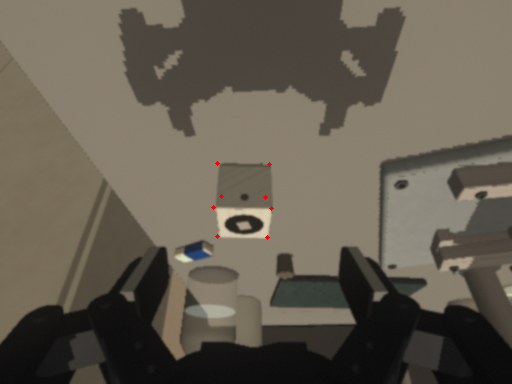

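Emit:
{"op": "carry_out", "data": {"commands": [[[0.037, -0.019, 0.424, 0.042, -0.075, 0.048], [0.037, -0.019, 0.424, 0.042, -0.075, 0.048], [0.037, -0.019, 0.424, 0.042, -0.075, 0.048], [0.037, -0.019, 0.424, 0.042, -0.075, 0.048], [0.037, -0.019, 0.424, 0.042, -0.075, 0.048], [0, 0, 0, 0, 0, 0], [0, 0, 0, 0, 0, 0]]]}}

```text
clock: 3.8
position: [0.4544, -0.113, 0.1967]
ee_rot: [0.034, 0.949, -0.013, 0.314]
ft_force: [-0.4, -0.4, 0.0]
grip_width: 1.003
grasp_force: 0.0
```

Emit:
{"op": "carry_out", "data": {"commands": [[[0, 0, 0, 0, 0, 0], [0, 0, 0, 0, 0, 0], [0, 0, 0, 0, 0, 0], [0, 0, 0, 0, 0, 0], [0, 0, 0, 0, 0, 0], [0, 0, 0, 0, 0, 0], [0, 0, 0, 0, 0, 0], [0, 0, 0, 0, 0, 0]]], "hand": 1, "force": 60}}

```text
clock: 4.47
position: [0.4539, -0.1121, 0.1961]
ee_rot: [0.034, 0.949, -0.013, 0.314]
ft_force: [-0.6, 0.4, -0.1]
grip_width: 0.002
grasp_force: 0.0
```

```bash
python3 - <<'E'
from h import *
o=get_obs();print(o['position'],o['ee_rot'],o['joint_pos'],o['grip_width'],o['grasp_force'],o['ft_force'],tips_ahead)
c=np.array([.585,-.1265,0]);a=np.radians(-5.6);xa=np.array([np.cos(a),np.sin(a),0]);ya=np.array([-np.sin(a),np.cos(a),0])
z,q=lean(xa,ya,38);g=c-.008*xa+[0,0,.028];print(g-.155*z)
E
```

```text
[ 0.4539 -0.1121  0.1961] [ 0.0336  0.9487 -0.0133  0.314 ] [-0.1647  0.097   0.3391  2.3449 -0.8942  0.106   2.5265] 0.00199523091230539 0.0 [-0.5921  0.41   -0.1037] 0.1734
[ 0.4821 -0.1164  0.1501]
```

```bash
cat > kin.py <<'E'
from h import *
from scipy.optimize import least_squares
D=[([-1.263,.332,-.065,1.46,.022,1.35,-.088],[.203,.591,.4045],[.16464,.98635,-.0007,-.0001]),
([-.5683,-.0314,.7451,2.3768,-.2931,.1749,1.9618],[.4378,-.1092,.2227],[.031,.951,-.009,.307]),
([-.1647,.097,.3391,2.3449,-.8942,.106,2.5265],[.4539,-.1121,.1961],[.0336,.9487,-.0133,.314])]
# axes: z, y(s2), z, y(s4), z, y(s6), z ; params: yaw0, d1, a1, L1, e1(elbow x before), e2(after), L2, a6, L3, yaw7
def fk(q,k):
    y0,d1,a1,L1,e1,e2,L2,a6,L3,y7=k
    rz=lambda t:R.from_euler('z',t);ry=lambda t:R.from_euler('y',t)
    p=np.array([0,0,d1]);r=rz(q[0]+y0);p=p+r.apply([a1,0,0]);r=r*ry(q[1])*rz(q[2]);p=p+r.apply([e1,0,L1])
    r=r*ry(q[3]);p=p+r.apply([e2,0,L2]);r=r*rz(q[4])*ry(q[5]);p=p+r.apply([a6,0,L3]);r=r*rz(q[6]+y7);return p,r
def res(k):
    o=[]
    for q,p,e in D:
        P,r=fk(q,k);o+=list((P-p)*10)+list((r.inv()*R.from_quat(e)).as_rotvec())
    return np.r_[o,.003*(k-K0)]
K0=np.array([2.5,.36,0,.4,0,0,.4,0,.15,0.])
best=min((least_squares(res,np.r_[y,K0[1:9],w]) for y in(0,1.5,2.5,4) for w in(0,1.57,3.14,-1.57)),key=lambda s:s.cost)
K=best.x
if __name__=='__main__':
    print(K,best.cost,best.fun[:18].round(3))
E
python3 kin.py
```

```text
[-0.5391 -0.3978 -0.03   -0.4981 -0.4023 -1.3424 -0.473  -0.1157  0.2707
 -1.7483] 0.1231214778251189 [-0.033  0.01   0.001  0.001  0.     0.299 -0.009  0.001  0.001 -0.242
 -0.022 -0.154  0.01   0.001 -0.002 -0.227 -0.02  -0.145]
```

```bash
python3 - <<'E'
import itertools,numpy as np
src=open('kin.py').read().split('def fk')[0];exec(src)
def ori(q,s,y):
    a=np.array(s)*q+y
    return R.from_euler('ZYZYZYZ',a)
out=[]
for s in itertools.product((1,-1),repeat=7):
  if s[1]<0: continue
  for y5 in(0,1.57,3.14,-1.57):
   for y1 in (0,2.5):
    f=lambda k:np.concatenate([(ori(np.array(q),s,[k[0],0,k[2],0,k[3],0,k[1]]).inv()*R.from_quat(e)).as_rotvec() for q,p,e in D])
    for y3 in (0,3.14):
     r=least_squares(f,[y1,1,y3,y5],max_nfev=40);out.append((r.cost,s,r.x))
out.sort(key=lambda t:t[0])
for c,s,x in out[:8]:print(c,s,x)
E
```

```text
Traceback (most recent call last):
  File "scipy/spatial/transform/_rotation.pyx", line 1413, in scipy.spatial.transform._rotation.Rotation.from_euler
ValueError: Expected axis specification to be a non-empty string of upto 3 characters, got ZYZYZYZ
```

```bash
python3 - <<'E'
import itertools,numpy as np
src=open('kin.py').read().split('def fk')[0];exec(src)
e1=lambda c,t:R.from_euler(c,t)
out=[]
for s in itertools.product((1,-1),repeat=6):
    s=(-1,)+s
    f=lambda k:np.concatenate([((e1('z',s[0]*q[0])*e1('y',s[1]*q[1])*e1('z',s[2]*q[2])*e1('y',s[3]*q[3])*e1('z',s[4]*q[4])*e1('y',s[5]*q[5])*e1('z',s[6]*q[6]+k[0])).inv()*R.from_quat(e)).as_rotvec() for q,p,e in D])
    for y in(0,1.5,3,-1.5):
        r=least_squares(f,[y]);out.append((r.cost,s,r.x))
out.sort(key=lambda t:t[0])
for c,s,x in out[:6]:print(c,s,x)
E
```

```text
2.3926027392424145e-06 (-1, 1, -1, 1, -1, 1, -1) [1.5712]
2.392602739242422e-06 (-1, 1, -1, 1, -1, 1, -1) [1.5712]
2.3926027392424357e-06 (-1, 1, -1, 1, -1, 1, -1) [1.5712]
2.3926027392424476e-06 (-1, 1, -1, 1, -1, 1, -1) [1.5712]
0.24237867269881105 (-1, -1, -1, 1, -1, 1, -1) [1.5691]
0.24237867269894828 (-1, -1, -1, 1, -1, 1, -1) [1.5691]
```

```bash
cat > kin.py <<'E'
from h import *
from scipy.optimize import least_squares
D=[([-1.263,.332,-.065,1.46,.022,1.35,-.088],[.203,.591,.4045]),
([-.5683,-.0314,.7451,2.3768,-.2931,.1749,1.9618],[.4378,-.1092,.2227]),
([-.1647,.097,.3391,2.3449,-.8942,.106,2.5265],[.4539,-.1121,.1961])]
LO=np.array([-2.6,-.5,-1.47,.16,-1.27,.06,-2.6]);HI=np.array([2.6,2.12,1.34,2.42,4.41,2.06,2.6])
def fr(q):
    r=R.identity();o=[]
    for c,t in zip('zyzyzyz',np.array(q)*[-1,1,-1,1,-1,1,-1]+[0]*6+[np.pi/2] if False else np.array(q)*[-1,1,-1,1,-1,1,-1]+np.array([0,0,0,0,0,0,np.pi/2])):
        r=r*R.from_euler(c,t);o.append(r)
    return o
def J(q):  # columns: d1, L1, e1, e2, L2, a6, L3
    f=fr(q);X=[1,0,0];return np.c_[[0,0,1],f[2].apply([0,0,1]),f[2].apply(X),f[3].apply(X),f[3].apply([0,0,1]),f[5].apply(X),f[5].apply([0,0,1])]
A=np.vstack([J(q) for q,_ in D]+[.01*np.eye(7)]);b=np.r_[np.concatenate([p for _,p in D]),.01*np.array([.36,.4,0,0,.4,0,.15])]
K=np.linalg.lstsq(A,b,rcond=None)[0]
def fk(q): return J(q)@K,fr(q)[6]
def ik(p,quat,q0=None,n=30,seed=0):
    rng=np.random.default_rng(seed);best=None;T=R.from_quat(quat).inv();mid=(LO+HI)/2;h=(HI-LO)/2
    f=lambda q:np.r_[(fk(q)[0]-p)*20,(T*fk(q)[1]).as_rotvec()*5,.002*(q-mid)/h]
    for i in range(n):
        s=least_squares(f,rng.uniform(LO,HI) if (i or q0 is None) else q0,bounds=(LO,HI),max_nfev=60)
        e=np.abs(s.fun[:6]).max();m=np.min(np.minimum(s.x-LO,HI-s.x))
        if e<.03 and (best is None or m>best[0]): best=(m,s.x)
    return best
if __name__=='__main__':
    print(K,(A@K-b)[:9].round(4))
    c=np.array([.585,-.1265,0]);a=np.radians(-5.6);xa=np.array([np.cos(a),np.sin(a),0]);ya=np.array([-np.sin(a),np.cos(a),0])
    for L in(38,34,30,25,20):
        z,q=lean(xa,ya,L);print(L,'carrier',ik(c-.008*xa+.028*Z-.155*z,q,n=12))
        z,q=lean(TX,TY,L)
        for dx,dz in((-.017,0),(-.017,.06),(0,0)): print('  tester',dx,dz,ik(SEAT+(dx-.008)*TX+(.008+dz)*Z-.155*z,q,n=12))
E
python3 kin.py
```

```text
[-0.1264  0.6268 -0.1119 -0.1588  0.4194 -0.0801  0.1604] [-0.0374  0.0089  0.0009 -0.0094  0.0101  0.0047  0.0096 -0.0082 -0.0056]
38 carrier (np.float64(0.1323525979636644), array([ 1.2648,  0.4035, -1.2173,  2.2876,  1.5548,  0.3078,  0.2395]))
  tester -0.017 0 (np.float64(0.1449181945252818), array([ 0.8723,  0.3466, -1.0946,  2.2734,  1.4459,  0.2049,  0.3667]))
  tester -0.017 0.06 (np.float64(0.1520745633065863), array([ 1.0031,  0.2682, -1.229 ,  2.2501,  0.9445,  0.2121,  0.8284]))
  tester 0 0 (np.float64(0.17664905201443082), array([ 0.8418,  0.3872, -1.1159,  2.2434,  1.4591,  0.2631,  0.3455]))
34 carrier (np.float64(0.13361497303122238), array([ 1.2075,  0.3563, -1.1118,  2.2864,  1.277 ,  0.2603,  0.5048]))
  tester -0.017 0 (np.float64(0.15603883377824568), array([ 0.8822,  0.3598, -1.1559,  2.264 ,  1.1895,  0.2862,  0.5917]))
  tester -0.017 0.06 (np.float64(0.14750577396957776), array([ 1.0048,  0.3168, -1.3225,  2.2039,  0.8836,  0.3642,  0.8581]))
  tester 0 0 (np.float64(0.19363855271530284), array([ 0.8568,  0.4149, -1.1988,  2.2264,  1.247 ,  0.3653,  0.5261]
[... 759 characters left out ...]
at64(0.269654101367069), array([-0.0838,  0.1324, -0.0379,  2.1503, -0.128 ,  0.4294,  1.8136]))
  tester 0 0 (np.float64(0.25934377053372537), array([ 0.7961,  0.4296, -1.2107,  2.1584,  0.9101,  0.5332,  0.8017]))
20 carrier (np.float64(0.24470226583375387), array([ 1.1267,  0.4013, -1.175 ,  2.1753,  0.7724,  0.5681,  0.9071]))
  tester -0.017 0 (np.float64(0.2657588402498199), array([ 0.786 ,  0.4086, -1.2042,  2.1405,  0.7516,  0.6075,  0.9309]))
  tester -0.017 0.06 (np.float64(0.35530308098082486), array([ 0.7594,  0.2956, -1.1113,  2.0647,  0.4732,  0.6351,  1.2013]))
  tester 0 0 (np.float64(0.3082096783478714), array([ 0.7334,  0.426 , -1.1615,  2.1118,  0.7624,  0.6154,  0.9226]))
```

```bash
python3 - <<'E'
from h import *
a=np.radians(-5.6);xa=np.array([np.cos(a),np.sin(a),0]);ya=np.array([-np.sin(a),np.cos(a),0])
z,q=lean(xa,ya,28);z2,q2=lean(xa,ya,5)
P=np.array([.46,-.11,.27]);P2=np.array([.56,-.12,.30])
plan(P,q,n=5);plan(P2,q2,frm=(P,q),n=5);plan([.52,0,.36],q2,frm=(P2,q2),n=5)
E
```

```text
5 rows of [-0.227, 0.012, -0.293, 0.019, 0.288, 0.046]
5 rows of [-0.527, -0.001, 0.02, 0.0, 0.767, 0.0]
5 rows of [0.23, 0.578, -0.321, 0.0, 0.0, 0.0]
```

Emit:
{"op": "carry_out", "data": {"commands": [[[-0.227, 0.012, -0.293, 0.019, 0.288, 0.046], [-0.227, 0.012, -0.293, 0.019, 0.288, 0.046], [-0.227, 0.012, -0.293, 0.019, 0.288, 0.046], [-0.227, 0.012, -0.293, 0.019, 0.288, 0.046], [-0.227, 0.012, -0.293, 0.019, 0.288, 0.046], [0, 0, 0, 0, 0, 0]]], "hand": -1}}

```text
clock: 4.97
position: [0.4599, -0.1089, 0.2558]
ee_rot: [0.04, 0.964, -0.008, 0.263]
ft_force: [0.1, 0.3, 0.4]
grip_width: 0.844
grasp_force: 0.0
```

```bash
cat > log.py <<'E'
from workcell import *
import json
o=get_obs();s=json.dumps([list(map(float,o[k])) for k in('joint_pos','position','ee_rot')]);open('D.txt','a').write(s+'\n');print([round(x,3) for x in o['joint_pos']])
E
python3 log.py
```

```text
[np.float64(-0.505), np.float64(-0.035), np.float64(0.659), np.float64(2.268), np.float64(-0.064), np.float64(0.371), np.float64(1.7)]
```

Emit:
{"op": "carry_out", "data": {"commands": [[[-0.527, -0.001, 0.02, 0, 0.767, 0], [-0.527, -0.001, 0.02, 0, 0.767, 0], [-0.527, -0.001, 0.02, 0, 0.767, 0], [-0.527, -0.001, 0.02, 0, 0.767, 0], [-0.527, -0.001, 0.02, 0, 0.767, 0], [0, 0, 0, 0, 0, 0]]]}}

```text
clock: 5.47
position: [0.5607, -0.1162, 0.2863]
ee_rot: [0.04, 0.997, 0.0, 0.063]
ft_force: [0.1, 0.4, 0.0]
grip_width: 1.0
grasp_force: 0.0
```

```bash
python3 log.py
```

```text
[np.float64(-0.44), np.float64(0.315), np.float64(0.669), np.float64(1.83), np.float64(-0.262), np.float64(0.952), np.float64(1.825)]
```

Emit:
{"op": "carry_out", "data": {"commands": [[[0.23, 0.578, -0.321, 0, 0, 0], [0.23, 0.578, -0.321, 0, 0, 0], [0.23, 0.578, -0.321, 0, 0, 0], [0.23, 0.578, -0.321, 0, 0, 0], [0.23, 0.578, -0.321, 0, 0, 0], [0, 0, 0, 0, 0, 0]]]}}

```text
clock: 5.97
position: [0.5121, 0.0066, 0.3466]
ee_rot: [0.038, 0.997, 0.003, 0.066]
ft_force: [0.6, -0.1, 0.3]
grip_width: 1.005
grasp_force: 0.0
```

```bash
python3 log.py; sed -i 's/^A=np.vstack/import json\nD+=[tuple(json.loads(l)[:2]) for l in open("D.txt")]\nA=np.vstack/; s/\[:9\].round(4)/[:-7].round(4)/; s/.01\*np.eye/.0005*np.eye/; s/,.01\*np.array/,.0005*np.array/' kin.py; python3 kin.py
```

```text
[np.float64(-0.709), np.float64(0.07), np.float64(0.634), np.float64(1.917), np.float64(-0.037), np.float64(1.038), np.float64(1.432)]
[ 0.2479  0.3281 -0.0146 -0.0514  0.4672 -0.0574  0.106 ] [-0.0473  0.0066  0.0003  0.0054  0.0194  0.0046 -0.0155 -0.0027 -0.0077
  0.012   0.0344  0.0076  0.0012  0.0213 -0.0009  0.0106  0.0396 -0.0038]
38 carrier (np.float64(0.26891061531741967), array([ 1.4678,  0.7837, -1.1597,  2.1511,  1.7128,  0.3598,  0.55  ]))
  tester -0.017 0 (np.float64(0.1079096052341543), array([ 0.9394,  0.5488, -0.9607,  2.1443,  1.4259,  0.1679,  0.6585]))
  tester -0.017 0.06 (np.float64(0.1717649211764318), array([ 1.1512,  0.4437, -1.2169,  2.1898,  0.978 ,  0.2318,  1.0366]))
  tester 0 0 (np.float64(0.16538507777654546), array([ 0.9339,  0.6239, -0.9861,  2.0927,  1.4639,  0.2254,  0.6564]))
34 carrier (np.float64(0.2731561803091902), array([ 1.4706,  0.812 , -1.1968,  2.135 ,  1.5491,  0.4448,  0.7078]))
  tester -0.017 0 (np.float64(0.22014450403367525), array([ 0.9847,  0.5911, -1.0427,  2.1325,  1.2394,  0.2801,  0.8562]))
  tester -0.017 0.06 (np.float64(0.
[... 968 characters left out ...]
64(0.33524094660633397), array([ 0.112 ,  0.1805, -0.2322,  2.0848, -0.051 ,  0.4498,  1.7626]))
  tester 0 0 (np.float64(0.34369772583048364), array([ 0.9546,  0.7255, -1.1263,  2.0032,  1.0871,  0.5633,  1.0319]))
20 carrier (np.float64(0.3843545849171073), array([ 1.1904,  0.5856, -0.9868,  2.0356,  0.8232,  0.5372,  1.1727]))
  tester -0.017 0 (np.float64(0.3783667861049919), array([ 0.1495,  0.3312, -0.2729,  2.0393,  0.0748,  0.4384,  1.673 ]))
  tester -0.017 0.06 (np.float64(0.40200816011897755), array([-0.0425,  0.2064, -0.0778,  2.018 , -0.0602,  0.5729,  1.7581]))
  tester 0 0 (np.float64(0.39025191853012303), array([-0.1209,  0.3624, -0.0041,  1.9848, -0.1017,  0.4503,  1.7886]))
```

```bash
sed -i "s/f\[5\].apply(\[0,0,1\])\]/f[5].apply([0,0,1]),f[1].apply([0,1,0]),f[3].apply([0,1,0]),f[5].apply([0,1,0])]/; s/np.eye(7)/np.eye(10)/; s/0,.15\])/0,.15,0,0,0])/; s/\[:-7\]/[:-10]/" kin.py
sed -i 's/for L in(38,34,30,25,20)/for L in(38,34,30,26)/' kin.py; python3 kin.py
```

```text
[ 0.2571  0.4487  0.0008 -0.0001  0.4893  0.0003  0.169  -0.0221 -0.0234
 -0.0003] [-0.0002  0.      0.0001  0.     -0.0001  0.      0.      0.      0.
 -0.0001 -0.0001 -0.      0.0001 -0.     -0.0001  0.     -0.0001 -0.    ]
38 carrier (np.float64(0.16117219723276377), array([ 0.9906,  0.4115, -0.8826,  2.2477,  1.8271,  0.2212, -0.0246]))
  tester -0.017 0 (np.float64(0.18447467670757728), array([ 0.7441,  0.4281, -0.9911,  2.2238,  1.6241,  0.2445,  0.2108]))
  tester -0.017 0.06 (np.float64(0.21459844455135535), array([ 0.9925,  0.3644, -1.2554,  2.192 ,  1.0857,  0.2957,  0.7338]))
  tester 0 0 (np.float64(0.23881108465696066), array([ 0.8131,  0.5314, -1.0939,  2.1812,  1.6096,  0.3392,  0.2889]))
34 carrier (np.float64(0.1943296755581383), array([ 0.9996,  0.4197, -0.9071,  2.2013,  1.3466,  0.2543,  0.4502]))
  tester -0.017 0 (np.float64(0.245484105666693), array([ 0.8098,  0.4839, -1.0876,  2.1745,  1.3008,  0.3441,  0.5587]))
  tester -0.017 0.06 (np.float64(0.2764210580923754), array([ 0.9037,  0.3295, -1.1688,  2.1436,  0.7818,  0.3471,  1.0033]))
  tester 0 0 (np.float6
[... 363 characters left out ...]
at64(0.2807397620095229), array([ 0.8974,  0.37  , -1.1893,  2.0909,  0.7236,  0.4614,  1.0704]))
  tester 0 0 (np.float64(0.33637992174501896), array([ 0.8011,  0.5663, -1.1276,  2.0836,  1.1494,  0.4774,  0.7385]))
26 carrier (np.float64(0.3207136312558654), array([ 1.0317,  0.478 , -0.9809,  2.0993,  0.9232,  0.4402,  0.8838]))
  tester -0.017 0 (np.float64(0.34742581127609506), array([ 0.7921,  0.5335, -1.1164,  2.0726,  0.9729,  0.5224,  0.8838]))
  tester -0.017 0.06 (np.float64(0.3496911338619817), array([ 0.8194,  0.3668, -1.1203,  2.0383,  0.6094,  0.5443,  1.1677]))
  tester 0 0 (np.float64(0.3824538645835447), array([ 0.7499,  0.5573, -1.0875,  2.0323,  0.9766,  0.5376,  0.8873]))
```

```bash
cat > sim.py <<'E'
from kin import *
def jac(q):
    p,r=fk(q);M=np.zeros((6,7))
    for i in range(7):
        d=np.zeros(7);d[i]=1e-5;p2,r2=fk(q+d);M[:3,i]=(p2-p)/1e-5;M[3:,i]=(r2*r.inv()).as_rotvec()/1e-5
    return M
def step(q,p,r,g=0.,rest=None,lam=1e-3):
    for _ in range(4):
        P,Rr=fk(q);e=np.r_[p-P,(r*Rr.inv()).as_rotvec()];M=jac(q);Mi=M.T@np.linalg.inv(M@M.T+lam**2*np.eye(6))
        dq=Mi@e
        if rest is not None: dq+=(np.eye(7)-Mi@M)@(g*(rest-q))
        q=np.clip(q+dq,LO,HI)
    return q
def run(q,rows,**k):
    p,r=fk(q)
    for v in rows:
        v=np.array(v,float);p=p+r.apply(v[:3]*.04);r=r*R.from_rotvec(np.radians(v[3:]*6));q=step(q,p,r,**k)
    return q
E
python3 - <<'E'
from sim import *
import json
q=np.array(D[0][0]);L=[json.loads(l)[0] for l in open('D.txt')]
seq=[[[-0.53,-0.92,-0.033,0,0,-0.46]]*12+[[-0.3,-0.8,0.42,0,0,0]]*3+[[0.05,-0.81,0.2,0,0,0]]*5+[[0.39,-0.021,0.329,0.158,-0.896,0.454]]*7]
mid=(LO+HI)/2
for nm,k in(('pinv',{}),('mid',dict(g=.01,rest=mid)),('start',dict(g=.02,rest=q)),('start.1',dict(g=.1,rest=q))):
    x=run(q,seq[0],**k);print(nm,x,fk(x)[0])
print('true',np.array(D[1][0]))
x=run(np.array(L[1]),[[0.23,0.578,-0.321,0,0,0]]*5);print('pinv',x,'true',np.array(L[2]),'from',np.array(L[1]))
x=run(np.array(L[0]),[[-0.527,-0.001,0.02,0,0.767,0]]*5);print('pinv',x,'true',np.array(L[1]))
E
```

```text
pinv [-0.5361  0.0077  0.7459  2.3901 -0.7111  0.1114  2.3647] [ 0.438  -0.1215  0.2132]
mid [ 0.0421  0.03    0.1514  2.3655 -0.6344  0.1047  2.276 ] [ 0.438  -0.1215  0.2132]
start [-0.4804  0.0099  0.6881  2.3881 -0.709   0.111   2.3603] [ 0.438  -0.1215  0.2132]
start.1 [-0.505   0.0089  0.7135  2.389  -0.7097  0.1112  2.3619] [ 0.438  -0.1215  0.2132]
true [-0.5683 -0.0314  0.7451  2.3768 -0.2931  0.1749  1.9618]
pinv [-0.7043  0.0867  0.6417  1.9069 -0.0451  1.0409  1.4442] true [-0.7089  0.0697  0.6337  1.9171 -0.0366  1.0376  1.432 ] from [-0.4403  0.3146  0.6695  1.8304 -0.2623  0.9516  1.8254]
pinv [-0.4458  0.3028  0.6763  1.835  -0.2574  0.951   1.8217] true [-0.4403  0.3146  0.6695  1.8304 -0.2623  0.9516  1.8254]
```

```bash
cat > swv.py <<'E'
from sim import *
def ikq3(p,quat,q3,q0):
    T=R.from_quat(quat).inv();f=lambda q:np.r_[(fk(q)[0]-p)*20,(T*fk(q)[1]).as_rotvec()*5,(q[2]-q3)*5]
    best=None
    for s0 in q0:
        s=least_squares(f,np.clip(s0,LO+1e-3,HI-1e-3),bounds=(LO,HI),max_nfev=60)
        if np.abs(s.fun).max()<.02:
            m=np.min(np.minimum(s.x-LO,HI-s.x)[1:])
            if best is None or m>best[0]:best=(round(m,3),s.x)
    return best
E
python3 - <<'E'
from swv import *
c=np.array([.585,-.1265,0]);a=np.radians(-5.6);xa=np.array([np.cos(a),np.sin(a),0]);ya=np.array([-np.sin(a),np.cos(a),0])
seeds=[np.array([.8,.45,-1,2.15,1.2,.35,.6]),np.array([-.5,.1,.6,2.2,-.3,.4,1.7])]
for L in(28,32,36):
    for q3 in(.8,.4,0,-.4,-.8,-1.1):
        z,q=lean(xa,ya,L);r=[ikq3(c-.008*xa+.028*Z-.155*z,q,q3,seeds)]
        z,q=lean(TX,TY,L);r+=[ikq3(SEAT+(dx-.008)*TX+(.008+dz)*Z-.155*z,q,q3,seeds) for dx,dz in((-.017,.06),(-.017,0),(0,0))]
        print(L,q3,[x[0] if x else None for x in r])
E
```

```text
28 0.8 [np.float64(0.067), np.float64(0.274), np.float64(0.165), np.float64(0.152)]
28 0.4 [np.float64(0.176), np.float64(0.29), np.float64(0.212), np.float64(0.225)]
28 0 [np.float64(0.152), np.float64(0.308), np.float64(0.193), np.float64(0.204)]
28 -0.4 [np.float64(0.177), np.float64(0.328), np.float64(0.211), np.float64(0.225)]
28 -0.8 [np.float64(0.263), np.float64(0.345), np.float64(0.282), np.float64(0.305)]
28 -1.1 [np.float64(0.298), np.float64(0.354), np.float64(0.321), np.float64(0.362)]
32 0.8 [None, np.float64(0.221), None, None]
32 0.4 [np.float64(0.047), np.float64(0.236), np.float64(0.124), np.float64(0.137)]
32 0 [np.float64(0.045), np.float64(0.232), np.float64(0.088), np.float64(0.098)]
32 -0.4 [np.float64(0.073), np.float64(0.237), np.float64(0.104), np.float64(0.119)]
32 -0.8 [np.float64(0.179), np.float64(0.26), np.float64(0.187), np.float64(0.212)]
32 -1.1 [np.float64(0.248), np.float64(0.301), np.float64(0.27), np.float64(0.31)]
36 0.8 [None, np.float64(0.161), None, None]
36 0.4 [None, np.float64(0.137), None, None]
36 0 [None, np.float64(0.128), np.float64(0.0), np.float64(0.0)]
36 -0.4 [np.float64(0.0), np.float64(0.129), np.float64(0.002), np.float64(0.018)]
36 -0.8 [np.float64(0.128), np.float64(0.152), np.float64(0.115), np.float64(0.14)]
36 -1.1 [np.float64(0.201), np.float64(0.211), np.float64(0.222), np.float64(0.262)]
```

```bash
cat >> sim.py <<'E'
def path(q,poses,n=12):
    "straight/slerp path by pinv; report min margin per leg"
    for p,qt in poses:
        p0,r0=fk(q);r1=R.from_quat(qt);w=(r0.inv()*r1).as_rotvec();m=9;last=q
        for i in range(1,n+1):
            q=step(q,p0+(np.array(p)-p0)*i/n,r0*R.from_rotvec(w*i/n));m=min(m,np.min(np.minimum(q-LO,HI-q)))
        e=np.linalg.norm(fk(q)[0]-p);print('margin %.3f err %.4f'%(m,e),q)
    return q
c=np.array([.585,-.1265,0]);a=np.radians(-5.6);xa=np.array([np.cos(a),np.sin(a),0]);ya=np.array([-np.sin(a),np.cos(a),0])
def carr(L,up=0,off=-.008,h=.028,back=0):
    z,q=lean(xa,ya,L);return c+off*xa+(h+up)*Z-(.155+back)*z,q
def test(L,dx,up=0,off=-.008,h=.008,dy=0):
    z,q=lean(TX,TY,L);return SEAT+(dx+off)*TX+dy*TY+(h+up)*Z-.155*z,q
E
python3 - <<'E'
from sim import *
q0=np.array(get_obs()['joint_pos'])
for L in(28,31):
    print(L);path(q0,[carr(L,back=.07),carr(L),carr(L,up=.07),test(L,-.08,.08),test(L,-.017,.06),test(L,-.017),test(L,-.003)])
E
```

```text
28
margin 0.176 err 0.0000 [-0.519   0.0871  0.7052  2.2443 -0.264   0.3534  1.8691]
margin 0.179 err 0.0000 [-0.2677  0.2946  0.457   2.1882 -0.6582  0.244   2.2195]
margin 0.197 err 0.0000 [-0.5028  0.1574  0.7004  2.1627 -0.3578  0.3894  1.939 ]
margin 0.156 err 0.0000 [-0.7521 -0.0538  0.5696  2.2644 -0.0228  0.4354  1.6714]
margin 0.165 err 0.0000 [-0.7154  0.1541  0.5608  2.1371 -0.3074  0.4008  1.9036]
margin 0.214 err 0.0000 [-0.5728  0.2703  0.4161  2.1638 -0.5286  0.2739  2.1099]
margin 0.215 err 0.0000 [-0.566   0.2969  0.4105  2.13   -0.537   0.2842  2.1113]
31
margin 0.128 err 0.0000 [-0.5277  0.0631  0.7115  2.2919 -0.298   0.2726  1.9103]
margin 0.106 err 0.0000 [-0.1831  0.2775  0.3629  2.2216 -0.8031  0.166   2.3761]
margin 0.120 err 0.0000 [-0.5232  0.1392  0.7188  2.2032 -0.4178  0.3157  2.0027]
margin 0.116 err 0.0000 [-0.7693 -0.0795  0.5858  2.3045 -0.0003  0.3639  1.6566]
margin 0.125 err 0.0000 [-0.7423  0.1373  0.5876  2.1782 -0.3688  0.3274  1.9676]
margin 0.140 err 0.0000 [-0.5291  0.2566  0.3678  2.1998 -0.6631  0.1999  2.2507]
margin 0.141 err 0.0000 [-0.5273  0.283   0.3668  2.1665 -0.6668  0.2102  2.2473]
```

```bash
python3 - <<'E'
from sim import *
a,b=carr(29,back=.07),carr(29);plan(*a);plan(*b,frm=a);print(a[0],b[0])
E
```

```text
4 rows of [0.406, -0.785, 0.677, 0.041, -0.896, 0.043]
2 rows of [0.0, -0.0, 0.875, 0.0, 0.0, 0.0]
[ 0.4685 -0.1151  0.2248] [ 0.5023 -0.1184  0.1636]
```

Do leg 1 in slower rows, scaled to 8 (half each), then approach.

Emit:
{"op": "carry_out", "data": {"commands": [[[0.21, -0.39, 0.33, 0.02, -0.45, 0.021], [0.21, -0.39, 0.33, 0.02, -0.45, 0.021], [0.21, -0.39, 0.33, 0.02, -0.45, 0.021], [0.21, -0.39, 0.33, 0.02, -0.45, 0.021], [0.21, -0.39, 0.33, 0.02, -0.45, 0.021], [0.21, -0.39, 0.33, 0.02, -0.45, 0.021], [0.21, -0.39, 0.33, 0.02, -0.45, 0.021], [0.21, -0.39, 0.33, 0.02, -0.45, 0.021], [0, 0, 0, 0, 0, 0], [0, 0, 0, 0, 0, 0]]]}}

```text
clock: 6.8
position: [0.4669, -0.12, 0.2246]
ee_rot: [0.051, 0.967, -0.015, 0.248]
ft_force: [0.6, 0.2, 0.6]
grip_width: 1.001
grasp_force: 0.0
```

```bash
python3 - <<'E'
from sim import *
print(get_obs()['joint_pos']);plan(*carr(29),n=6)
E
```

```text
[-0.5266  0.079   0.7221  2.2607 -0.2627  0.3287  1.873 ]
6 rows of [-0.005, 0.022, 0.293, -0.013, -0.005, -0.01]
```

Emit:
{"op": "carry_out", "data": {"commands": [[[-0.005, 0.022, 0.293, -0.013, -0.005, -0.01], [-0.005, 0.022, 0.293, -0.013, -0.005, -0.01], [-0.005, 0.022, 0.293, -0.013, -0.005, -0.01], [-0.005, 0.022, 0.293, -0.013, -0.005, -0.01], [-0.005, 0.022, 0.293, -0.013, -0.005, -0.01], [-0.005, 0.022, 0.293, -0.013, -0.005, -0.01], [0, 0, 0, 0, 0, 0], [0, 0, 0, 0, 0, 0]]]}}

```text
clock: 7.47
position: [0.504, -0.1171, 0.1651]
ee_rot: [0.046, 0.967, -0.012, 0.251]
ft_force: [0.5, -0.6, 0.5]
grip_width: 1.004
grasp_force: 0.0
```

Emit:
{"op": "carry_out", "data": {"commands": [[[0, 0, 0, 0, 0, 0], [0, 0, 0, 0, 0, 0], [0, 0, 0, 0, 0, 0], [0, 0, 0, 0, 0, 0], [0, 0, 0, 0, 0, 0], [0, 0, 0, 0, 0, 0], [0, 0, 0, 0, 0, 0], [0, 0, 0, 0, 0, 0]]], "hand": 1, "force": 60}}

```text
clock: 8.13
position: [0.5039, -0.1175, 0.1655]
ee_rot: [0.046, 0.967, -0.012, 0.252]
ft_force: [-4.8, 1.6, 7.8]
grip_width: 0.457
grasp_force: 61.2
```

```bash
python3 - <<'E'
from sim import *
o=get_obs();print(o['joint_pos'],o['position'],carr(29)[0])
p=camera_params('wrist');im=camera('wrist')[:,:,::-1];cv2.imwrite('pics/w5.png',im)
g=lambda t,up,frm,n=None:plan(t[0]+up*Z,t[1],frm=frm,n=n)
t=carr(29,up=.075);plan(*t)
a=test(29,-.08,.08);plan(*a,frm=t)
E
```

```text
[-0.2571  0.2882  0.4429  2.1974 -0.7107  0.221   2.2751] [ 0.5039 -0.1175  0.1655] [ 0.5023 -0.1184  0.1636]
2 rows of [-0.428, -0.012, -0.808, 0.009, 0.017, 0.013]
5 rows of [0.111, 0.822, -0.176, -0.33, 0.0, -0.595]
```

View pics/w5.png

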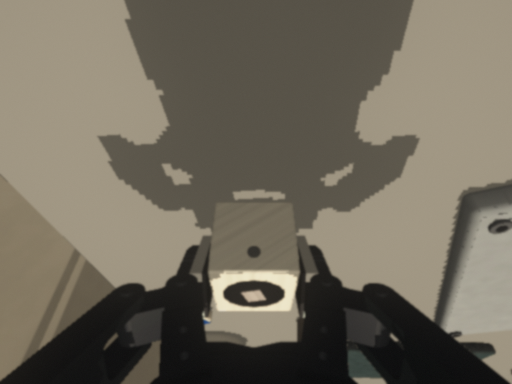

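Emit:
{"op": "carry_out", "data": {"commands": [[[-0.14, 0, -0.27, 0, 0, 0], [-0.14, 0, -0.27, 0, 0, 0], [-0.14, 0, -0.27, 0, 0, 0], [-0.14, 0, -0.27, 0, 0, 0], [-0.14, 0, -0.27, 0, 0, 0], [-0.14, 0, -0.27, 0, 0, 0], [0, 0, 0, 0, 0, 0]]]}}

```text
clock: 8.77
position: [0.502, -0.1175, 0.2395]
ee_rot: [0.046, 0.966, -0.012, 0.253]
ft_force: [0.5, -0.3, -1.8]
grip_width: 0.458
grasp_force: 60.8
```

```bash
python3 - <<'E'
from sim import *
o=get_obs();r=R.from_quat(o['ee_rot']);print(o['joint_pos'],o['position'],o['grip_width'],o['grasp_force'],o['ft_force'])
p=camera_params('wrist');im=camera('wrist')[:,:,::-1];cv2.imwrite('pics/w6.png',im)
# carrier centre relative to TCP from rear top edge in w5 (plane z=.04 at that moment)
# same tool-relative geometry: use w6 with plane raised by lift
lift=o['position'][2]-.1655
for nm in('w6',):
    e=edge(im,(218,271),(293,271),5);m=e[0]+e[1]*((255-e[0][0])/e[1][0]);X=ray(p,m,.04+lift);print('\nrow',m,X)
yv=r.as_matrix()[:,1];yaw=np.arctan2(-yv[0],yv[1]);print('tool yaw',np.degrees(yaw),'lean',np.degrees(np.arccos(-r.as_matrix()[2,2])),'y tilt',yv[2])
xh=np.array([np.cos(yaw),np.sin(yaw),0]);cen=X+.022*xh;cen[2]=lift
g=o['position']+r.apply([0,0,.155]);print('centre',cen,'grasp-centre along x',(g-cen)@xh,'y',(g-cen)@np.cross(Z,xh),'h',g[2]-lift)
a=test(29,-.08,.08);plan(*a,n=12)
path(o['joint_pos'],[a,test(29,-.017,.05),test(29,-.017),test(29,-.003)])
E
```

```text
[-0.5444  0.1375  0.7401  2.1765 -0.3596  0.3721  1.9462] [ 0.502  -0.1175  0.2395] 0.45832061415691056 60.835736989974976 [ 0.4881 -0.2649 -1.7739]
edge res 0.12 
row [255.     270.1542] [ 0.5609 -0.1226  0.114 ]
tool yaw -5.419661464328861 lean 29.28480219559688 y tilt 0.000543568149661066
centre [ 0.5828 -0.1246  0.074 ] grasp-centre along x -0.005273071625106154 y -0.0003973603322505813 h 0.030309147049767754
12 rows of [0.038, 0.341, -0.069, -0.136, 0.003, -0.245]
margin 0.141 err 0.0000 [-0.782  -0.0651  0.5989  2.2788 -0.0096  0.412   1.6622]
margin 0.150 err 0.0000 [-0.7284  0.17    0.5771  2.1578 -0.3791  0.3563  1.9711]
margin 0.191 err 0.0000 [-0.58    0.2673  0.4239  2.177  -0.5868  0.2514  2.1676]
margin 0.192 err 0.0000 [-0.5738  0.2939  0.4188  2.1433 -0.5945  0.2619  2.1681]
```

Emit:
{"op": "carry_out", "data": {"commands": [[[0.038, 0.341, -0.069, -0.136, 0, -0.245], [0.038, 0.341, -0.069, -0.136, 0, -0.245], [0.038, 0.341, -0.069, -0.136, 0, -0.245], [0.038, 0.341, -0.069, -0.136, 0, -0.245], [0.038, 0.341, -0.069, -0.136, 0, -0.245], [0.038, 0.341, -0.069, -0.136, 0, -0.245], [0.038, 0.341, -0.069, -0.136, 0, -0.245], [0.038, 0.341, -0.069, -0.136, 0, -0.245], [0.038, 0.341, -0.069, -0.136, 0, -0.245], [0.038, 0.341, -0.069, -0.136, 0, -0.245], [0.038, 0.341, -0.069, -0.136, 0, -0.245], [0.038, 0.341, -0.069, -0.136, 0, -0.245], [0, 0, 0, 0, 0, 0]]]}}

```text
clock: 9.9
position: [0.4577, 0.045, 0.2571]
ee_rot: [-0.127, 0.96, 0.033, 0.249]
ft_force: [0.1, 0.9, -2.0]
grip_width: 0.458
grasp_force: 61.0
```

```bash
python3 - <<'E'
from sim import *
o=get_obs();print(o['position'],o['joint_pos'])
a=test(29,-.017,.035,off=-.006,h=.0103);plan(*a,n=8)
p=camera_params('wrist');im=camera('wrist')[:,:,::-1].copy();cv2.imwrite('pics/w7.png',im)
for u,v,z in((.037,-.0405,.041),(.037,.0405,.041),(-.048-.047/6,-.047,.033),(-.048+.047/6,.047,.033)):
    X=SEAT*[1,1,0]+u*TX+v*TY+z*Z;cv2.circle(im,tuple(proj(p,X).round().astype(int)),2,(0,0,255),-1)
cv2.imwrite('pics/w7b.png',im)
E
```

```text
[0.4577 0.045  0.2571] [-0.7843 -0.0649  0.5975  2.2826 -0.01    0.4072  1.6631]
8 rows of [-0.117, -0.007, 0.212, 0.002, 0.001, 0.004]
```

View pics/w7b.png

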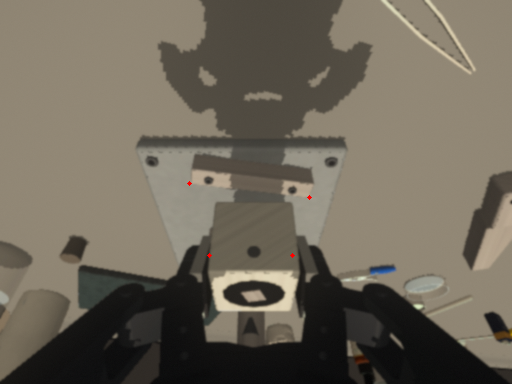

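```bash
python3 - <<'E'
from sim import *
p=camera_params('wrist');im=cv2.imread('pics/w7.png')
rr=edge(im,(194,187),(309,196),3);l=edge(im,(194,173),(192,185),3);r=edge(im,(313,183),(311,194),3)
px=[cross(rr,l),cross(rr,r)];N=[ray(p,x,.033) for x in px];print(px,N,np.linalg.norm(N[0]-N[1]))
m=(N[0]+N[1])/2-SEAT;print('rail mid in seat frame',m@TX,m@TY,'exp -.048 0');d=N[1]-N[0];print('yaw est',np.degrees(np.arctan2(-d[0],d[1]))+9.46)
f=edge(im,(142,148),(342,148),4);l=edge(im,(140,160),(170,250),3);r=edge(im,(345,160),(322,230),3)
N=[ray(p,cross(f,e),.015) for e in(l,r)];d=N[1]-N[0];print(N,np.linalg.norm(d),'yaw',np.degrees(np.arctan2(-d[0],d[1])),((N[0]+N[1])/2-SEAT)@TY)
E
```

```text
edge res 0.34 edge res 0.12 edge res 0.18 [array([191.3538, 183.6417], dtype=float32), array([308.1605, 196.2749], dtype=float32)] [array([0.5751, 0.0255, 0.033 ]), array([0.5657, 0.118 , 0.033 ])] 0.09298624259442326
rail mid in seat frame -0.047940853131384464 -0.0010076631973668633 exp -.048 0
yaw est 15.314955484380718
edge res 0.25 edge res 0.16 edge res 0.21 [array([ 0.565 , -0.0195,  0.015 ]), array([0.5245, 0.1335, 0.015 ])] 0.1582804176200652 yaw 14.814494520441812 -0.008759306531685697
```

Emit:
{"op": "carry_out", "data": {"commands": [[[-0.117, -0.007, 0.212, 0, 0, 0], [-0.117, -0.007, 0.212, 0, 0, 0], [-0.117, -0.007, 0.212, 0, 0, 0], [-0.117, -0.007, 0.212, 0, 0, 0], [-0.117, -0.007, 0.212, 0, 0, 0], [-0.117, -0.007, 0.212, 0, 0, 0], [-0.117, -0.007, 0.212, 0, 0, 0], [-0.117, -0.007, 0.212, 0, 0, 0], [0, 0, 0, 0, 0, 0], [0, 0, 0, 0, 0, 0]]]}}

```text
clock: 10.78
position: [0.5229, 0.0568, 0.2161]
ee_rot: [-0.124, 0.96, 0.031, 0.249]
ft_force: [-0.6, 0.3, -1.2]
grip_width: 0.459
grasp_force: 60.9
```

```bash
python3 - <<'E'
from sim import *
o=get_obs();print(o['position'],o['joint_pos'],o['ft_force'])
t=test(29,-.017,0.001,off=-.006,h=.0103);print(t[0]);plan(*t,n=8)
E
```

```text
[0.5229 0.0568 0.2161] [-0.7014  0.2027  0.5592  2.1581 -0.4524  0.3325  2.0417] [-0.6246  0.2749 -1.1781]
[0.5216 0.0599 0.1819]
8 rows of [0.053, 0.01, 0.093, -0.003, 0.001, -0.001]
```

Emit:
{"op": "carry_out", "data": {"commands": [[[0.053, 0.01, 0.093, -0.003, 0.001, 0], [0.053, 0.01, 0.093, -0.003, 0.001, 0], [0.053, 0.01, 0.093, -0.003, 0.001, 0], [0.053, 0.01, 0.093, -0.003, 0.001, 0], [0.053, 0.01, 0.093, -0.003, 0.001, 0], [0.053, 0.01, 0.093, -0.003, 0.001, 0], [0.053, 0.01, 0.093, -0.003, 0.001, 0], [0.053, 0.01, 0.093, -0.003, 0.001, 0], [0, 0, 0, 0, 0, 0], [0, 0, 0, 0, 0, 0]]]}}

```text
clock: 11.62
position: [0.5218, 0.0604, 0.1822]
ee_rot: [-0.125, 0.96, 0.033, 0.249]
ft_force: [-1.0, 0.5, -2.2]
grip_width: 0.462
grasp_force: 60.9
```

```bash
python3 - <<'E'
from sim import *
o=get_obs();print(o['position'],o['joint_pos'],o['ft_force'])
t=test(29,-.017,-.001,off=-.006,h=.0103);print(t[0]);plan(*t,n=2)
t=test(29,-.004,0,off=-.006,h=.0103);plan(*t,n=6)
E
```

```text
[0.5218 0.0604 0.1822] [-0.602   0.266   0.4477  2.1715 -0.5916  0.2616  2.1691] [-0.9551  0.5194 -2.1597]
[0.5216 0.0599 0.1799]
2 rows of [0.017, -0.005, 0.024, 0.006, 0.004, -0.003]
6 rows of [-0.044, -0.002, 0.031, 0.002, 0.001, -0.001]
```

Emit:
{"op": "carry_out", "data": {"commands": [[[0.012, 0, 0.022, 0, 0, 0], [0.012, 0, 0.022, 0, 0, 0], [0, 0, 0, 0, 0, 0]]]}}

```text
clock: 11.87
position: [0.5221, 0.0605, 0.1807]
ee_rot: [-0.125, 0.96, 0.033, 0.249]
ft_force: [0.3, 0.7, -1.2]
grip_width: 0.456
grasp_force: 61.0
```

Emit:
{"op": "carry_out", "data": {"commands": [[[0.012, 0, 0.022, 0, 0, 0], [0, 0, 0, 0, 0, 0]]]}}

```text
clock: 12.03
position: [0.5227, 0.0606, 0.1805]
ee_rot: [-0.125, 0.96, 0.033, 0.25]
ft_force: [-0.0, 0.6, 2.3]
grip_width: 0.459
grasp_force: 61.6
```

Emit:
{"op": "carry_out", "data": {"commands": [[[0.012, 0, 0.022, 0, 0, 0], [0, 0, 0, 0, 0, 0]]]}}

```text
clock: 12.2
position: [0.5234, 0.0607, 0.1803]
ee_rot: [-0.124, 0.959, 0.033, 0.251]
ft_force: [-1.6, -0.6, 10.1]
grip_width: 0.457
grasp_force: 62.5
```

Emit:
{"op": "carry_out", "data": {"commands": [[[-0.033, 0, 0.018, 0, 0, 0], [-0.033, 0, 0.018, 0, 0, 0], [-0.033, 0, 0.018, 0, 0, 0], [-0.033, 0, 0.018, 0, 0, 0], [-0.033, 0, 0.018, 0, 0, 0], [0, 0, 0, 0, 0, 0]]]}}

```text
clock: 12.7
position: [0.5307, 0.0625, 0.1803]
ee_rot: [-0.124, 0.959, 0.033, 0.251]
ft_force: [-2.0, -0.1, 9.3]
grip_width: 0.465
grasp_force: 62.4
```

```bash
python3 - <<'E'
from sim import *
o=get_obs();r=R.from_quat(o['ee_rot']);g=o['position']+r.apply([0,0,.155]);print((g-SEAT)@TX,(g-SEAT)@TY,g[2]-.035,o['joint_pos'])
yv=r.as_matrix()[:,1];print('yaw',np.degrees(np.arctan2(-yv[0],yv[1])))
im=camera('wrist')[:,:,::-1];im2=camera('side')[:,:,::-1]
cv2.imwrite('pics/w8.png',np.hstack([cv2.resize(im,(440,330)),cv2.resize(im2[110:250,180:330],(354,330),interpolation=cv2.INTER_CUBIC)]))
E
```

```text
-0.012782697528682621 0.00028232654412830286 0.010177449863330634 [-0.5847  0.286   0.4303  2.1517 -0.6115  0.2579  2.185 ]
yaw 14.795170792726871
```

View pics/w8.png

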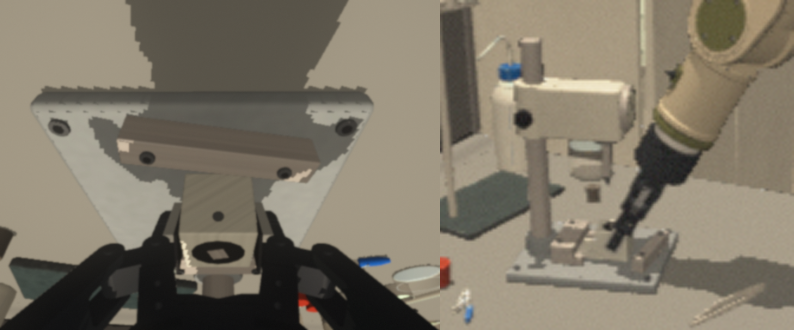

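Emit:
{"op": "carry_out", "data": {"commands": [[[0, 0, 0, 0, 0, 0], [0, 0, 0, 0, 0, 0], [0, 0, 0, 0, 0, 0], [0.044, 0, -0.024, 0, 0, 0], [0.044, 0, -0.024, 0, 0, 0], [0.044, 0, -0.024, 0, 0, 0], [0.044, 0, -0.024, 0, 0, 0], [0, 0, 0, 0, 0, 0]]], "hand": -0.5}}

```text
clock: 13.47
position: [0.5209, 0.0602, 0.1783]
ee_rot: [-0.125, 0.96, 0.033, 0.249]
ft_force: [-1.1, 0.2, -0.3]
grip_width: 0.754
grasp_force: 0.0
```

Emit:
{"op": "carry_out", "data": {"commands": [[[0, 0, 0, 0, 0, 0], [0, 0, 0, 0, 0, 0], [0, 0, 0, 0, 0, 0], [0, 0, 0, 0, 0, 0], [0, 0, 0, 0, 0, 0]]], "hand": 1, "force": 60}}

```text
clock: 13.88
position: [0.5216, 0.0604, 0.1787]
ee_rot: [-0.125, 0.96, 0.033, 0.249]
ft_force: [-0.4, -0.2, 3.0]
grip_width: 0.457
grasp_force: 61.2
```

```bash
cat > st.py <<'E'
from sim import *
o=get_obs();r=R.from_quat(o['ee_rot']);g=o['position']+r.apply([0,0,.155]);print('grasp in seat frame',(g-SEAT)@TX,(g-SEAT)@TY,g[2]-.035,o['joint_pos'],o['ft_force'],o['grip_width'])
E
python3 st.py
```

```text
grasp in seat frame -0.022591708088857184 0.0006862118344869669 0.008269485515871033 [-0.5882  0.272   0.4326  2.1731 -0.6071  0.2526  2.1849] [-0.4088 -0.165   3.0045] 0.456540192629911
```

Emit:
{"op": "carry_out", "data": {"commands": [[[-0.022, 0, 0.012, 0, 0, 0], [-0.022, 0, 0.012, 0, 0, 0], [-0.022, 0, 0.012, 0, 0, 0], [-0.022, 0, 0.012, 0, 0, 0], [-0.022, 0, 0.012, 0, 0, 0], [0, 0, 0, 0, 0, 0]]]}}

```text
clock: 14.38
position: [0.5266, 0.0617, 0.1787]
ee_rot: [-0.125, 0.96, 0.033, 0.249]
ft_force: [0.8, 0.5, 1.8]
grip_width: 0.459
grasp_force: 61.3
```

Emit:
{"op": "carry_out", "data": {"commands": [[[-0.022, 0, 0.012, 0, 0, 0], [-0.022, 0, 0.012, 0, 0, 0], [0, 0, 0, 0, 0, 0]]]}}

```text
clock: 14.63
position: [0.5281, 0.062, 0.1787]
ee_rot: [-0.125, 0.96, 0.033, 0.249]
ft_force: [-6.5, -1.2, 10.6]
grip_width: 0.453
grasp_force: 62.5
```

Emit:
{"op": "carry_out", "data": {"commands": [[[-0.022, 0, 0.012, 0, 0, 0], [-0.022, 0, 0.012, 0, 0, 0], [0, 0, 0, 0, 0, 0]]]}}

```text
clock: 14.88
position: [0.5287, 0.0618, 0.1788]
ee_rot: [-0.125, 0.96, 0.034, 0.247]
ft_force: [-34.9, -7.7, 38.8]
grip_width: 0.456
grasp_force: 67.4
```

```bash
python3 st.py
```

```text
grasp in seat frame -0.01587065952707025 0.0005763420878761276 0.008153787101810583 [-0.5839  0.2861  0.4308  2.1542 -0.611   0.2637  2.1852] [-34.8681  -7.7308  38.775 ] 0.4556331262815218
```

Emit:
{"op": "carry_out", "data": {"commands": [[[0.022, 0, -0.012, 0, 0, 0], [0.022, 0, -0.012, 0, 0, 0], [0, 0, 0, 0, 0, 0]]]}}

```text
clock: 15.13
position: [0.5281, 0.0621, 0.1787]
ee_rot: [-0.125, 0.96, 0.033, 0.249]
ft_force: [-7.9, -2.4, 12.5]
grip_width: 0.452
grasp_force: 62.7
```

Emit:
{"op": "carry_out", "data": {"commands": [[[0, 0, 0, 0, 0, 0], [0, 0, 0, 0, 0, 0], [0, 0, 0, 0, 0, 0], [0, 0, 0, 0, 0, 0]]], "hand": -0.5}}

```text
clock: 15.47
position: [0.5281, 0.0623, 0.1783]
ee_rot: [-0.125, 0.96, 0.033, 0.249]
ft_force: [-0.1, 0.2, 0.3]
grip_width: 0.749
grasp_force: 0.0
```

```bash
python3 st.py; python3 - <<'E'
from sim import *
p=camera_params('wrist');im=camera('wrist')[:,:,::-1].copy();cv2.imwrite('pics/w9.png',im)
B=SEAT*[1,1,0]+.015*Z
for u,v,z in((-.022,-.02,.04),(-.022,.02,.04),(-.022,.02,0),(-.022,-.02,0)):
    cv2.circle(im,tuple(proj(p,B+u*TX+v*TY+z*Z).round().astype(int)),2,(0,0,255),-1)
s=camera('side')[:,:,::-1]
cv2.imwrite('pics/w9b.png',np.hstack([cv2.resize(im[100:384,100:400],(400,379),interpolation=cv2.INTER_CUBIC),cv2.resize(s[150:240,200:295],(400,379),interpolation=cv2.INTER_CUBIC)]))
E
```

```text
grasp in seat frame -0.016008853941475953 0.0008214429796422353 0.007759877607943583 [-0.5852  0.2859  0.43    2.1567 -0.6109  0.2581  2.1849] [-0.1375  0.2145  0.3089] 0.749097691240776
```

View pics/w9b.png

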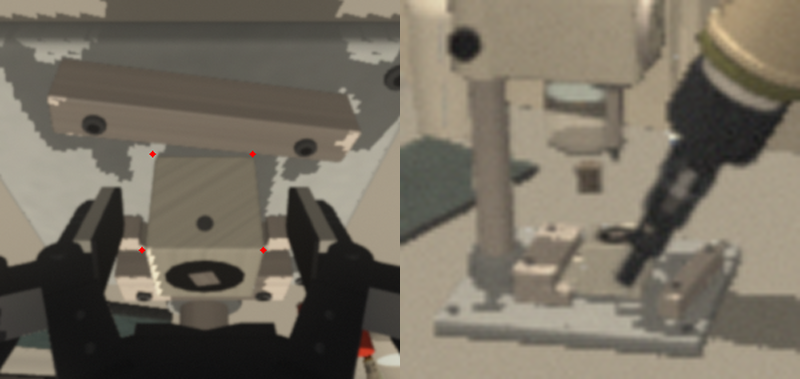

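```bash
cat > wd.py <<'E'
from sim import *
def ang(d): return np.array([np.cos(np.radians(d)),np.sin(np.radians(d)),0])
def wpose(tail,yaw,L,h,up=0,back=0):
    "tool on wedge tail: yaw of wedge frame, lean L away from thin end, grasp height h above underside"
    xw,yw=ang(yaw),ang(yaw+90);z,q=lean(yw,xw,L);return np.array([tail[0],tail[1],0])+(h+up)*Z-(.155+back)*z,q
def home(L,dy,dx=0,up=0,h=.024):
    t=SEAT*[1,1,0]+(-.038+dx)*TX+(-.070+dy)*TY;p,q=wpose(t,np.degrees(YT),L,h+.015,up);return p,q
E
python3 - <<'E'
from wd import *
q=np.array(get_obs()['joint_pos']);o=get_obs()
r=R.from_quat(o['ee_rot']);p1=o['position']-r.apply([0,0,.08])
tail=np.array([.546,.310]) 
v=lambda d:quat([0,0,-1],ang(d))
print('to view');q1=path(q,[(p1,o['ee_rot']),([.45,.10,.36],v(104.8)),([.45,.20,.36],v(24)),([.45,.25,.36],v(-57))],n=20)
for L in(15,20,25,30):
    print(L);path(q1,[wpose(tail,-57,L,.024,up=.1),wpose(tail,-57,L,.024),wpose(tail,-57,L,.024,up=.1),home(L,-.03,up=.1),home(L,-.03),home(L,0)],n=20)
E
```

```text
to view
margin 0.203 err 0.0000 [-0.8225  0.051   0.6585  2.2165 -0.1983  0.3854  1.8215]
margin 0.214 err 0.0000 [-0.9149 -0.029   0.5955  1.9634  0.0174  1.2022  1.5032]
margin 0.459 err 0.0000 [-1.0125  0.0601  0.5246  1.8884 -0.0323  1.2013 -0.0582]
margin 0.534 err 0.0000 [-1.1185  0.119   0.5658  1.8369 -0.0682  1.2048 -1.5263]
15
margin 0.560 err 0.0000 [-1.0523  0.2991  0.5358  1.8601 -0.2252  0.7702 -1.4089]
margin 0.501 err 0.0000 [-0.9755  0.4467  0.4547  1.9185 -0.3497  0.5783 -1.3093]
margin 0.503 err 0.0000 [-1.0536  0.2993  0.5373  1.8602 -0.2259  0.7703 -1.4083]
margin 0.545 err 0.0000 [-0.233   0.4639  0.4223  1.5954 -0.4458  1.2618  0.5858]
margin 0.760 err 0.0000 [-0.2032  0.5816  0.3841  1.6597 -0.509   1.0985  0.6642]
margin 0.727 err 0.0000 [-0.2468  0.5584  0.3757  1.6928 -0.5077  1.0749  0.6229]
20
margin 0.485 err 0.0000 [-1.0648  0.2494  0.5335  1.9352 -0.2141  0.6496 -1.4135]
margin 0.391 err 0.0000 [-0.9631  0.4077  0.4281  1.99   -0.3711  0.4506 -1.2818]
margin 0.400 err 0.0000 [-1.0671  0.2497  0.5362  1.9354 -0.2153  0.6497 -1.4125]
margin 0.478 err 0.0
[... 515 characters left out ...]
  0.4157  1.5422 -0.5976  1.3802  0.7036]
margin 0.616 err 0.0000 [-0.1139  0.6517  0.3797  1.5978 -0.6542  1.2335  0.7949]
margin 0.612 err 0.0000 [-0.1547  0.6249  0.3699  1.638  -0.6582  1.2029  0.7635]
30
margin 0.339 err 0.0000 [-1.0768  0.1683  0.5215  2.0784 -0.206   0.3991 -1.4098]
margin 0.121 err 0.0000 [-0.8524  0.3477  0.2863  2.1189 -0.4605  0.1812 -1.1707]
margin 0.132 err 0.0000 [-1.0857  0.1689  0.5312  2.0788 -0.2108  0.3993 -1.4056]
margin 0.341 err 0.0000 [-0.0902  0.5708  0.4028  1.5146 -0.6617  1.4418  0.7487]
margin 0.558 err 0.0000 [-0.0669  0.6908  0.3692  1.5643 -0.7125  1.3032  0.8437]
margin 0.551 err 0.0000 [-0.1065  0.6625  0.3588  1.6079 -0.7188  1.27    0.8171]
```

```bash
python3 - <<'E'
from wd import *
o=get_obs();r=R.from_quat(o['ee_rot']);p1=o['position']-r.apply([0,0,.08])
v=lambda d:quat([0,0,-1],ang(d))
a=(np.array([.45,.10,.36]),v(104.8));plan(*a,frm=(p1,o['ee_rot']),n=7)
b=(np.array([.46,.24,.36]),v(-57));plan(*b,frm=a,n=30)
E
```

```text
7 rows of [-0.022, 0.202, -0.414, 0.002, 0.692, 0.0]
30 rows of [0.144, 0.085, 0.0, 0.0, 0.0, 0.899]
```

Emit:
{"op": "carry_out", "data": {"commands": [[[0, 0, -0.4, 0, 0, 0], [0, 0, -0.4, 0, 0, 0], [0, 0, -0.4, 0, 0, 0], [0, 0, -0.4, 0, 0, 0], [0, 0, -0.4, 0, 0, 0], [-0.022, 0.202, -0.414, 0, 0.692, 0], [-0.022, 0.202, -0.414, 0, 0.692, 0], [-0.022, 0.202, -0.414, 0, 0.692, 0], [-0.022, 0.202, -0.414, 0, 0.692, 0], [-0.022, 0.202, -0.414, 0, 0.692, 0], [-0.022, 0.202, -0.414, 0, 0.692, 0], [-0.022, 0.202, -0.414, 0, 0.692, 0]]], "hand": -1}}

```text
clock: 16.57
position: [0.4496, 0.1, 0.3612]
ee_rot: [-0.129, 0.992, 0.001, -0.002]
ft_force: [0.5, 0.0, -0.1]
grip_width: 1.0
grasp_force: 0.0
```

Emit:
{"op": "carry_out", "data": {"commands": [[[0.144, 0.085, 0, 0, 0, 0.9], [0.144, 0.085, 0, 0, 0, 0.9], [0.144, 0.085, 0, 0, 0, 0.9], [0.144, 0.085, 0, 0, 0, 0.9], [0.144, 0.085, 0, 0, 0, 0.9], [0.144, 0.085, 0, 0, 0, 0.9], [0.144, 0.085, 0, 0, 0, 0.9], [0.144, 0.085, 0, 0, 0, 0.9], [0.144, 0.085, 0, 0, 0, 0.9], [0.144, 0.085, 0, 0, 0, 0.9], [0.144, 0.085, 0, 0, 0, 0.9], [0.144, 0.085, 0, 0, 0, 0.9], [0.144, 0.085, 0, 0, 0, 0.9], [0.144, 0.085, 0, 0, 0, 0.9], [0.144, 0.085, 0, 0, 0, 0.9]]]}}

```text
clock: 17.82
position: [0.3951, 0.1742, 0.3602]
ee_rot: [0.548, 0.837, 0.001, -0.0]
ft_force: [0.1, -0.6, 0.4]
grip_width: 1.004
grasp_force: 0.0
```

Emit:
{"op": "carry_out", "data": {"commands": [[[0.144, 0.085, 0, 0, 0, 0.9], [0.144, 0.085, 0, 0, 0, 0.9], [0.144, 0.085, 0, 0, 0, 0.9], [0.144, 0.085, 0, 0, 0, 0.9], [0.144, 0.085, 0, 0, 0, 0.9], [0.144, 0.085, 0, 0, 0, 0.9], [0.144, 0.085, 0, 0, 0, 0.9], [0.144, 0.085, 0, 0, 0, 0.9], [0.144, 0.085, 0, 0, 0, 0.9], [0.144, 0.085, 0, 0, 0, 0.9], [0.144, 0.085, 0, 0, 0, 0.9], [0.144, 0.085, 0, 0, 0, 0.9], [0.144, 0.085, 0, 0, 0, 0.9], [0.144, 0.085, 0, 0, 0, 0.9], [0.144, 0.085, 0, 0, 0, 0.9], [0, 0, 0, 0, 0, 0], [0, 0, 0, 0, 0, 0]]]}}

```text
clock: 19.23
position: [0.4599, 0.2396, 0.3601]
ee_rot: [0.959, 0.284, -0.0, -0.0]
ft_force: [0.4, 0.0, -1.2]
grip_width: 1.004
grasp_force: 0.0
```

```bash
python3 - <<'E'
from wd import *
import pickle
o=get_obs();print(o['position'],o['joint_pos'])
p=camera_params('wrist');im=camera('wrist')[:,:,::-1];cv2.imwrite('pics/w10.png',im);pickle.dump(p,open('w10.pkl','wb'))
for X in([.523,.291],[.645,.37],[.585,.332]):print(proj(p,X+[.024]))
lab=cv2.cvtColor(im,cv2.COLOR_BGR2LAB);print(lab[150:330:30,100:420:40].tolist()[2])
E
```

```text
[0.4599 0.2396 0.3601] [-0.9593  0.1251  0.4247  1.8217 -0.0561  1.2061 -1.5127]
[244.8407  91.3568]
[243.2771 -94.688 ]
[243.3111   4.1304]
[[133, 128, 138], [134, 128, 138], [133, 128, 138], [76, 129, 134], [78, 128, 134], [151, 125, 138], [133, 129, 138], [133, 129, 139]]
```

Emit:
{"op": "carry_out", "data": {"commands": [[[0.7, 0, 0, 0, 0, 0], [0.7, 0, 0, 0, 0, 0], [0.7, 0, 0, 0, 0, 0], [0.7, 0, 0, 0, 0, 0], [0.7, 0, 0, 0, 0, 0], [0, 0, 0, 0, 0, 0], [0, 0, 0, 0, 0, 0]]]}}

```text
clock: 19.87
position: [0.5778, 0.316, 0.3594]
ee_rot: [0.959, 0.284, -0.0, -0.0]
ft_force: [0.4, -0.4, 0.1]
grip_width: 1.001
grasp_force: 0.0
```

```bash
python3 - <<'E'
from wd import *
import pickle
o=get_obs();print(o['position'],o['joint_pos'])
p=camera_params('wrist');im=camera('wrist')[:,:,::-1];cv2.imwrite('pics/w11.png',im);pickle.dump(p,open('w11.pkl','wb'))
a=proj(p,[.523,.291,.024]);b=proj(p,[.645,.37,.024]);print(a,b)
lab=cv2.cvtColor(im,cv2.COLOR_BGR2LAB).astype(int)
m=(a+b)/2
for t in(.1,.3,.5,.7,.9):
    x,y=(a+(b-a)*t).astype(int);print(y,x,[lab[y,c].tolist() for c in range(x-36,x+37,6)])
E
```

```text
[0.5778 0.316  0.3594] [-0.8824  0.4506  0.4286  1.4449 -0.1902  1.288  -1.4336]
[245.9321 223.0132] [244.7751  85.6404]
209 245 [[77, 129, 135], [77, 127, 135], [78, 128, 134], [75, 129, 134], [78, 128, 134], [98, 130, 136], [84, 130, 135], [91, 129, 136], [78, 128, 134], [77, 127, 135], [80, 128, 135], [132, 128, 139], [132, 128, 139]]
181 245 [[78, 128, 134], [77, 129, 134], [78, 129, 134], [79, 129, 135], [82, 129, 135], [99, 130, 137], [95, 129, 136], [87, 130, 136], [77, 128, 135], [78, 128, 134], [77, 128, 135], [77, 129, 135], [87, 128, 136]]
154 245 [[80, 128, 135], [78, 129, 135], [79, 129, 135], [79, 129, 135], [99, 130, 136], [97, 130, 136], [101, 129, 137], [100, 130, 137], [76, 129, 134], [79, 129, 135], [79, 129, 135], [80, 128, 135], [127, 129, 138]]
126 245 [[131, 129, 138], [133, 128, 139], [133, 128, 139], [133, 128, 138], [179, 128, 141], [194, 128, 142], [199, 125, 141], [197, 126, 141], [132, 129, 138], [134, 128, 138], [133, 128, 139], [133, 128, 138], [133, 128, 139]]
99 244 [[132, 128, 138], [133, 128, 138], [133, 128, 138], [133, 128, 139], [132, 129, 138], [202, 125, 140], [207, 122, 140], [205, 122, 140], [133, 128, 138], [133, 128, 138], [134, 129, 139], [134, 128, 138], [132, 128, 138]]
```

```bash
python3 - <<'E'
from wd import *
import pickle
im=cv2.imread('pics/w11.png');L=cv2.cvtColor(im,cv2.COLOR_BGR2LAB)[:,:,0];L=cv2.medianBlur(L,3)
for y in range(76,250,6):
    r=L[y,200:290].astype(int);sh=np.median(r)<110
    m=(r>88) if sh else (r>160)
    m[:15]=0;m[-15:]=0
    i=np.flatnonzero(m);print(y,sh,(i.min()+200,i.max()+200,len(i)) if len(i) else None,end=' | ')
E
```

```text
76 False None | 82 False None | 88 False None | 94 False (np.int64(236), np.int64(253), 18) | 100 False (np.int64(235), np.int64(253), 19) | 106 False (np.int64(235), np.int64(253), 19) | 112 False (np.int64(234), np.int64(253), 20) | 118 False (np.int64(234), np.int64(254), 21) | 124 False (np.int64(233), np.int64(254), 22) | 130 False (np.int64(233), np.int64(254), 22) | 136 False (np.int64(232), np.int64(254), 23) | 142 True (np.int64(231), np.int64(257), 27) | 148 True (np.int64(231), np.int64(255), 25) | 154 True (np.int64(230), np.int64(255), 26) | 160 True (np.int64(229), np.int64(255), 27) | 166 True (np.int64(229), np.int64(255), 27) | 172 True (np.int64(228), np.int64(255), 28) | 178 True (np.int64(228), np.int64(251), 24) | 184 True (np.int64(235), np.int64(251), 17) | 190 True (np.int64(235), np.int64(251), 17) | 196 True (np.int64(235), np.int64(274), 19) | 202 True (np.int64(236), np.int64(274), 18) | 208 True (np.int64(236), np.int64(274), 20) | 214 True (np.int64(237), np.int64(274), 11) | 220 True (np.int64(238), np.int64(274), 20) | 226 True (np.int64(266), np.int64(274), 9) | 232 True (np.int64(265), np.int64(274), 10) | 238 True (np.int64(264), np.int64(274), 11) | 244 True (np.int64(263), np.int64(274), 12) |
```

```bash
python3 - <<'E'
from wd import *
import pickle
im=cv2.imread('pics/w11.png');p=pickle.load(open('w11.pkl','rb'))
st=edge(im,(254,97),(256,136),3);st2=edge(im,(256,145),(256,174),3);thin=edge(im,(237,91),(253,91),4);tl=edge(im,(235.5,184),(238,218),3);tr=edge(im,(251.5,184),(251.5,218),3);te=edge(im,(239,223),(251,223),4);step=edge(im,(229,180),(235,180),4);sl=edge(im,(235.5,95),(228,174),3)
rr=lambda x:ray(p,x,.024)
A=rr(cross(st,thin));B=rr(cross(sl,thin));C=[rr(cross(tl,te)),rr(cross(tr,te))];T=rr(cross(sl,step));
print('\nthin',A,B,np.linalg.norm(A-B),'tail end',C,np.linalg.norm(C[0]-C[1]),'thick',T)
d=rr(cross(st2,step))-A;print('straight dir',np.degrees(np.arctan2(-d[1],-d[0]))-90,np.linalg.norm(d))
for e in(tl,tr):
    u=e[1]*np.sign(-e[1][1]);d=rr(e[0]+30*u)-rr(e[0]);print('tail side yaw',np.degrees(np.arctan2(d[1],d[0]))-90)
E
```

```text
edge res 0.23 edge res 0.0 edge res 0.0 edge res 0.55 edge res 0.27 edge res 0.0 edge res 0.24 edge res 0.26 
thin [0.6451 0.3604 0.024 ] [0.636  0.3744 0.024 ] 0.016606139904295755 tail end [array([0.5211, 0.3002, 0.024 ]), array([0.5304, 0.2858, 0.024 ])] 0.017184057769802266 thick [0.5561 0.3357 0.024 ]
straight dir -55.387548744788425 0.09636332432516187
tail side yaw -51.080228976190256
tail side yaw -54.53090274748831
```

```bash
cat >> wd.py <<'E'
TAIL=np.array([.5444,.307]);WY=-54.8
E
python3 - <<'E'
from wd import *
a=wpose(TAIL,WY,25,.024,back=.08);b=wpose(TAIL,WY,25,.024)
plan(*a,n=10);plan(*b,frm=a,n=6);path(get_obs()['joint_pos'],[a,b])
E
```

```text
10 rows of [-0.385, -0.022, 0.239, 0.007, 0.417, -0.038]
6 rows of [-0.0, 0.0, 0.333, 0.0, 0.0, 0.0]
margin 0.311 err 0.0000 [-0.9354  0.1636  0.385   2.109  -0.1858  0.4505 -1.3752]
margin 0.255 err 0.0000 [-0.8257  0.3605  0.2772  2.0585 -0.3557  0.3153 -1.228 ]
```

Emit:
{"op": "carry_out", "data": {"commands": [[[-0.385, -0.022, 0.239, 0.007, 0.417, -0.038], [-0.385, -0.022, 0.239, 0.007, 0.417, -0.038], [-0.385, -0.022, 0.239, 0.007, 0.417, -0.038], [-0.385, -0.022, 0.239, 0.007, 0.417, -0.038], [-0.385, -0.022, 0.239, 0.007, 0.417, -0.038], [-0.385, -0.022, 0.239, 0.007, 0.417, -0.038], [-0.385, -0.022, 0.239, 0.007, 0.417, -0.038], [-0.385, -0.022, 0.239, 0.007, 0.417, -0.038], [-0.385, -0.022, 0.239, 0.007, 0.417, -0.038], [-0.385, -0.022, 0.239, 0.007, 0.417, -0.038], [0, 0, 0, 0, 0, 0], [0, 0, 0, 0, 0, 0]]]}}

```text
clock: 20.92
position: [0.4626, 0.2495, 0.2378]
ee_rot: [0.931, 0.295, 0.206, -0.065]
ft_force: [0.8, -0.5, 1.4]
grip_width: 1.003
grasp_force: 0.0
```

```bash
python3 - <<'E'
from wd import *
b=wpose(TAIL,WY,25,.024);plan(*b,n=7);print(get_obs()['joint_pos'])
im=camera('wrist')[:,:,::-1];p=camera_params('wrist');cv2.imwrite('pics/w12.png',im)
xw,yw=ang(WY),ang(WY+90);t=np.r_[TAIL,.024]
P=[proj(p,t+u*xw+v*yw) for u,v in((-.011,-.025),(.011,-.025),(.011,.025),(-.011,.025))];print(np.round(P,1).tolist())
L=cv2.medianBlur(cv2.cvtColor(im,cv2.COLOR_BGR2LAB)[:,:,0],3)
cy=int(np.mean(P,0)[1]);cx=int(np.mean(P,0)[0])
for y in range(cy-50,cy+40,10): print(y,L[y,cx-40:cx+41:4].tolist())
E
```

```text
7 rows of [0.001, 0.001, 0.289, -0.0, 0.001, -0.001]
[-0.9378  0.1608  0.3872  2.1102 -0.1835  0.4524 -1.3781]
[[238.9, 241.5], [268.8, 241.4], [268.3, 174.3], [239.2, 174.4]]
157 [124, 125, 125, 125, 125, 146, 183, 182, 183, 183, 183, 184, 186, 185, 184, 156, 125, 125, 126, 124, 125]
167 [124, 124, 125, 125, 127, 183, 185, 185, 185, 184, 185, 186, 188, 187, 185, 161, 125, 125, 125, 125, 125]
177 [124, 124, 125, 125, 125, 90, 85, 154, 186, 185, 188, 181, 182, 156, 75, 95, 125, 125, 125, 125, 125]
187 [124, 124, 124, 125, 125, 125, 122, 156, 187, 187, 190, 183, 184, 164, 118, 125, 125, 125, 125, 124, 124]
197 [124, 124, 124, 124, 125, 125, 122, 158, 189, 187, 190, 185, 185, 165, 119, 125, 125, 125, 125, 124, 124]
207 [123, 124, 124, 124, 124, 124, 123, 160, 190, 189, 192, 186, 186, 166, 117, 125, 125, 124, 124, 124, 124]
217 [123, 124, 124, 124, 124, 124, 122, 161, 191, 190, 192, 187, 187, 168, 116, 124, 124, 124, 124, 124, 124]
227 [123, 123, 123, 123, 123, 124, 121, 160, 192, 78, 62, 64, 177, 171, 116, 124, 124, 124, 124, 123, 123]
237 [122, 123, 122, 123, 123, 123, 121, 152, 182, 181, 182, 178, 175, 136, 118, 123, 123, 123, 123, 123, 123]
```

Emit:
{"op": "carry_out", "data": {"commands": [[[0, 0, 0.289, 0, 0, 0], [0, 0, 0.289, 0, 0, 0], [0, 0, 0.289, 0, 0, 0], [0, 0, 0.289, 0, 0, 0], [0, 0, 0.289, 0, 0, 0], [0, 0, 0.289, 0, 0, 0], [0, 0, 0.289, 0, 0, 0], [0, 0, 0, 0, 0, 0]]]}}

```text
clock: 21.63
position: [0.4923, 0.2707, 0.1638]
ee_rot: [0.931, 0.295, 0.206, -0.065]
ft_force: [-1.0, -0.2, -0.0]
grip_width: 0.998
grasp_force: 0.0
```

Emit:
{"op": "carry_out", "data": {"commands": [[[0, 0, 0, 0, 0, 0], [0, 0, 0, 0, 0, 0], [0, 0, 0, 0, 0, 0], [0, 0, 0, 0, 0, 0], [0, 0, 0, 0, 0, 0], [0, 0, 0, 0, 0, 0], [0, 0, 0, 0, 0, 0], [0, 0, 0, 0, 0, 0]]], "hand": 1, "force": 100}}

```text
clock: 22.3
position: [0.4917, 0.27, 0.165]
ee_rot: [0.931, 0.295, 0.207, -0.066]
ft_force: [-3.0, -1.0, 6.9]
grip_width: 0.232
grasp_force: 98.8
```

```bash
python3 - <<'E'
from wd import *
o=get_obs();print(o['position'],o['joint_pos'],wpose(TAIL,WY,25,.024)[0])
r=R.from_quat(o['ee_rot']);g=o['position']+r.apply([0,0,.155]);print('g',g,(g[:2]-TAIL)@ang(WY)[:2],(g[:2]-TAIL)@ang(WY+90)[:2])
m=r.as_matrix();print('yaw',np.degrees(np.arctan2(m[1,1],m[0,1])))
up=(o['position']+.09*Z,o['ee_rot']);plan(*up,n=7)
H=home(25,-.03,-.002,.07);plan(*H,frm=up,n=20);path(o['joint_pos'],[up,H,home(25,-.03)],n=20)
E
```

```text
[0.4917 0.27   0.165 ] [-0.828   0.3615  0.2795  2.0568 -0.3583  0.314  -1.2273] [0.4909 0.2692 0.1645]
g [0.5456 0.3079 0.0247] -4.6056426173962854e-05 0.0014808103073402354
yaw -54.865458413556624
7 rows of [0.137, 0.0, -0.291, 0.0, 0.0, 0.0]
20 rows of [-0.343, 0.334, -0.153, 0.246, -0.001, -0.526]
margin 0.263 err 0.0000 [-0.9389  0.2086  0.3951  2.0137 -0.2048  0.5036 -1.369 ]
margin 0.404 err 0.0000 [-0.0414  0.5459  0.2808  1.5633 -0.5503  1.311   0.6889]
margin 0.686 err 0.0000 [-0.0266  0.6349  0.2599  1.5923 -0.5842  1.2077  0.7473]
```

```bash
python3 - <<'E'
from wd import *
o=get_obs()
up=(o['position']+.1*Z,o['ee_rot']);W2=home(25,.06,-.14,.085);W3=home(25,-.03,-.002,.06)
plan(*up,n=8);plan(*W2,frm=up,n=20);plan(*W3,frm=W2,n=10)
path(o['joint_pos'],[up,W2,W3,home(25,-.03)],n=20);print(up[0],W2[0],W3[0])
# trace of TCP/tail/thin along leg2
from scipy.spatial.transform import Slerp
E
```

```text
8 rows of [0.133, 0.0, -0.283, 0.0, 0.0, 0.0]
20 rows of [-0.352, 0.115, -0.164, 0.246, -0.001, -0.526]
10 rows of [-0.23, 0.345, -0.038, 0.0, 0.0, 0.0]
margin 0.264 err 0.0000 [-0.9466  0.1932  0.4019  2.0063 -0.1889  0.525  -1.3828]
margin 0.334 err 0.0000 [-0.2941  0.2036  0.452   2.0012 -0.5243  1.199   0.6705]
margin 0.438 err 0.0000 [-0.1615  0.5808  0.4466  1.5772 -0.6398  1.3273  0.7573]
margin 0.591 err 0.0000 [-0.1435  0.6593  0.4211  1.5996 -0.6787  1.2434  0.8113]
[0.4917 0.27   0.265 ] [ 0.4637 -0.0335  0.2645] [ 0.6201 -0.0852  0.2395]
```

Emit:
{"op": "carry_out", "data": {"commands": [[[0.133, 0, -0.283, 0, 0, 0], [0.133, 0, -0.283, 0, 0, 0], [0.133, 0, -0.283, 0, 0, 0], [0.133, 0, -0.283, 0, 0, 0], [0.133, 0, -0.283, 0, 0, 0], [0.133, 0, -0.283, 0, 0, 0], [0.133, 0, -0.283, 0, 0, 0], [0.133, 0, -0.283, 0, 0, 0]]]}}

```text
clock: 22.97
position: [0.4912, 0.2696, 0.2644]
ee_rot: [0.931, 0.295, 0.206, -0.065]
ft_force: [-0.1, -1.4, -1.8]
grip_width: 0.235
grasp_force: 97.9
```

Emit:
{"op": "carry_out", "data": {"commands": [[[-0.352, 0.115, -0.164, 0.246, 0, -0.526], [-0.352, 0.115, -0.164, 0.246, 0, -0.526], [-0.352, 0.115, -0.164, 0.246, 0, -0.526], [-0.352, 0.115, -0.164, 0.246, 0, -0.526], [-0.352, 0.115, -0.164, 0.246, 0, -0.526], [-0.352, 0.115, -0.164, 0.246, 0, -0.526], [-0.352, 0.115, -0.164, 0.246, 0, -0.526], [-0.352, 0.115, -0.164, 0.246, 0, -0.526], [-0.352, 0.115, -0.164, 0.246, 0, -0.526], [-0.352, 0.115, -0.164, 0.246, 0, -0.526], [-0.352, 0.115, -0.164, 0.246, 0, -0.526], [-0.352, 0.115, -0.164, 0.246, 0, -0.526], [-0.352, 0.115, -0.164, 0.246, 0, -0.526], [-0.352, 0.115, -0.164, 0.246, 0, -0.526], [-0.352, 0.115, -0.164, 0.246, 0, -0.526], [-0.352, 0.115, -0.164, 0.246, 0, -0.526], [-0.352, 0.115, -0.164, 0.246, 0, -0.526], [-0.352, 0.115, -0.164, 0.246, 0, -0.526], [-0.352, 0.115, -0.164, 0.246, 0, -0.526], [-0.352, 0.115, -0.164, 0.246, 0, -0.526]]]}}

```text
clock: 24.63
position: [0.4635, -0.0342, 0.2638]
ee_rot: [0.594, 0.774, 0.132, -0.172]
ft_force: [0.2, -0.2, -2.6]
grip_width: 0.233
grasp_force: 98.1
```

```bash
python3 - <<'E'
from wd import *
o=get_obs();print(o['position'],o['joint_pos'],o['grip_width'],o['grasp_force'],o['ft_force'])
W3=home(25,-.03,-.002,.06);plan(*W3,n=12)
# wedge pitch/position check in grip: view from wrist
im=camera('wrist')[:,:,::-1];p=camera_params('wrist');cv2.imwrite('pics/w13.png',im)
r=R.from_quat(o['ee_rot']);g=o['position']+r.apply([0,0,.155])
z,x=r.as_matrix()[:,2],r.as_matrix()[:,1]  # wedge frame from tool assuming rigid
ww=np.degrees(np.arctan2(x[1],x[0]));xw,yw=ang(ww),ang(ww+90);t=g-.0013*yw*1;top=g[2]-.0247+.024
P=[proj(p,np.r_[(t+u*xw+v*yw)[:2],top]) for u,v in((-.0025,.115),(.016,.115),(.016,.027),(-.0175,.027))];print(np.round(P,1).tolist())
L=cv2.medianBlur(cv2.cvtColor(im,cv2.COLOR_BGR2LAB)[:,:,0],3)
c=np.mean(P,0).astype(int)
for y in range(int(P[0][1])-15,int(P[2][1])+10,10): print(y,L[max(y,0),c[0]-48:c[0]+49:6].tolist())
E
```

```text
[ 0.4635 -0.0342  0.2638] [-0.4158  0.2179  0.5921  2.006  -0.5529  1.2129  0.7042] 0.2327229347446879 98.09612274169922 [ 0.1831 -0.205  -2.5936]
12 rows of [-0.19, 0.288, -0.033, -0.001, -0.001, 0.002]
[[249.6, 43.1], [284.4, 43.2], [286.3, 209.0], [218.8, 208.9]]
28 [125, 126, 126, 125, 126, 126, 126, 126, 126, 126, 126, 125, 126, 126, 126, 125, 125]
38 [125, 126, 125, 126, 126, 126, 126, 126, 126, 126, 126, 126, 126, 126, 126, 126, 126]
48 [126, 126, 126, 126, 126, 127, 126, 125, 125, 125, 126, 124, 126, 127, 126, 126, 126]
58 [126, 126, 126, 126, 127, 127, 116, 159, 160, 166, 161, 161, 116, 127, 127, 126, 126]
68 [126, 127, 126, 127, 127, 127, 154, 162, 162, 169, 164, 164, 113, 127, 127, 127, 126]
78 [126, 126, 127, 127, 128, 126, 166, 165, 165, 171, 166, 166, 121, 127, 128, 127, 127]
88 [126, 127, 127, 127, 128, 114, 169, 167, 168, 174, 169, 171, 119, 128, 129, 127, 127]
98 [127, 127, 128, 128, 128, 144, 171, 170, 170, 176, 172, 173, 119, 153, 129, 127, 128]
108 [127, 128, 128, 128, 128, 172, 173, 173, 173, 179, 175, 176, 114, 129, 128, 128, 128]
118 [128, 128, 128, 129, 125, 1
[... 258 characters left out ...]
 130, 182, 182, 182, 183, 183, 188, 185, 186, 130, 129, 129, 128, 128]
158 [128, 128, 129, 133, 183, 184, 184, 186, 186, 190, 187, 188, 140, 129, 129, 129, 128]
168 [128, 129, 129, 173, 185, 186, 186, 188, 188, 192, 189, 190, 132, 129, 129, 128, 128]
178 [128, 129, 130, 186, 187, 188, 189, 190, 189, 193, 191, 192, 150, 130, 129, 128, 128]
188 [128, 129, 144, 188, 188, 189, 189, 192, 192, 195, 193, 193, 163, 130, 129, 128, 128]
198 [128, 129, 154, 190, 190, 191, 191, 193, 193, 196, 195, 195, 170, 129, 129, 128, 128]
208 [128, 129, 189, 192, 192, 193, 193, 195, 195, 198, 197, 196, 172, 129, 128, 128, 128]
218 [128, 135, 185, 170, 180, 193, 193, 197, 191, 192, 173, 124, 113, 129, 128, 128, 128]
```

Emit:
{"op": "carry_out", "data": {"commands": [[[-0.19, 0.288, -0.033, 0, 0, 0.002], [-0.19, 0.288, -0.033, 0, 0, 0.002], [-0.19, 0.288, -0.033, 0, 0, 0.002], [-0.19, 0.288, -0.033, 0, 0, 0.002], [-0.19, 0.288, -0.033, 0, 0, 0.002], [-0.19, 0.288, -0.033, 0, 0, 0.002], [-0.19, 0.288, -0.033, 0, 0, 0.002], [-0.19, 0.288, -0.033, 0, 0, 0.002], [-0.19, 0.288, -0.033, 0, 0, 0.002], [-0.19, 0.288, -0.033, 0, 0, 0.002], [-0.19, 0.288, -0.033, 0, 0, 0.002], [-0.19, 0.288, -0.033, 0, 0, 0.002], [0, 0, 0, 0, 0, 0], [0, 0, 0, 0, 0, 0]]]}}

```text
clock: 25.85
position: [0.62, -0.0845, 0.239]
ee_rot: [0.597, 0.773, 0.132, -0.172]
ft_force: [0.2, -0.4, -2.8]
grip_width: 0.232
grasp_force: 98.5
```

```bash
python3 - <<'E'
from wd import *
o=get_obs();print(o['joint_pos'],o['ft_force'])
W=home(25,-.036,-.003,.003);plan(*W,n=12)
r=R.from_quat(o['ee_rot']);m=r.as_matrix();print('yaw',np.degrees(np.arctan2(m[1,1],m[0,1])));g=o['position']+r.apply([0,0,.155]);print((g-SEAT)@TX,(g-SEAT)@TY,g[2])
im=camera('wrist')[:,:,::-1];p=camera_params('wrist');cv2.imwrite('pics/w14.png',im)
s=camera('scene')[:,:,::-1]; q=proj(camera_params('scene'),SEAT).astype(int)
cv2.imwrite('pics/w14b.png',np.hstack([cv2.resize(im,(440,330)),cv2.resize(s[q[1]-50:q[1]+50,q[0]-55:q[0]+54],(360,330),interpolation=cv2.INTER_CUBIC)]))
E
```

```text
[-0.2445  0.6073  0.5641  1.5822 -0.7023  1.3544  0.7974] [ 0.1968 -0.426  -2.7619]
12 rows of [-0.062, -0.002, 0.101, -0.001, -0.0, -0.002]
yaw 14.658986705077066
-0.04004626500561377 -0.09925249913676663 0.09853872693077573
```

View pics/w14b.png

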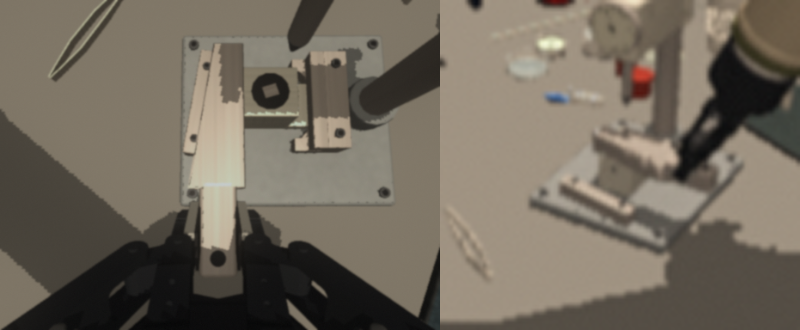

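Emit:
{"op": "carry_out", "data": {"commands": [[[-0.062, -0.002, 0.101, 0, 0, 0], [-0.062, -0.002, 0.101, 0, 0, 0], [-0.062, -0.002, 0.101, 0, 0, 0], [-0.062, -0.002, 0.101, 0, 0, 0], [-0.062, -0.002, 0.101, 0, 0, 0], [-0.062, -0.002, 0.101, 0, 0, 0], [-0.062, -0.002, 0.101, 0, 0, 0], [-0.062, -0.002, 0.101, 0, 0, 0]]]}}

```text
clock: 26.62
position: [0.6205, -0.0888, 0.2013]
ee_rot: [0.597, 0.773, 0.132, -0.172]
ft_force: [0.7, -0.5, -2.7]
grip_width: 0.232
grasp_force: 98.5
```

Emit:
{"op": "carry_out", "data": {"commands": [[[-0.062, -0.002, 0.101, 0, 0, 0], [-0.062, -0.002, 0.101, 0, 0, 0], [-0.062, -0.002, 0.101, 0, 0, 0], [0, 0, 0, 0, 0, 0], [0, 0, 0, 0, 0, 0]]]}}

```text
clock: 27.03
position: [0.6206, -0.0904, 0.1875]
ee_rot: [0.597, 0.773, 0.132, -0.172]
ft_force: [-0.6, -0.1, -3.2]
grip_width: 0.234
grasp_force: 98.5
```

```bash
python3 st.py; python3 - <<'E'
from wd import *
for u in(.003,.0):plan(*home(25,-.036,-.003,u),n=4)
E
```

```text
grasp in seat frame -0.040879148684447746 -0.10497441979701128 0.012069603445120952 [-0.2173  0.676   0.5397  1.6009 -0.7394  1.2887  0.8547] [-0.6246 -0.1031 -3.1872] 0.2335485830720189
4 rows of [-0.018, -0.001, 0.026, -0.001, -0.002, -0.006]
4 rows of [-0.026, -0.001, 0.043, -0.001, -0.002, -0.006]
```

Emit:
{"op": "carry_out", "data": {"commands": [[[-0.026, 0, 0.045, 0, 0, 0], [-0.021, 0, 0.045, 0, 0, 0], [-0.011, 0, 0.023, 0, 0, 0], [0, 0, 0, 0, 0, 0]]]}}

```text
clock: 27.37
position: [0.6206, -0.0905, 0.1825]
ee_rot: [0.597, 0.773, 0.132, -0.172]
ft_force: [-0.6, -0.1, -3.2]
grip_width: 0.233
grasp_force: 98.5
```

Emit:
{"op": "carry_out", "data": {"commands": [[[-0.011, 0, 0.023, 0, 0, 0], [0, 0, 0, 0, 0, 0]]]}}

```text
clock: 27.53
position: [0.6207, -0.0905, 0.1816]
ee_rot: [0.597, 0.773, 0.132, -0.172]
ft_force: [-0.3, -0.6, -3.7]
grip_width: 0.232
grasp_force: 98.5
```

Emit:
{"op": "carry_out", "data": {"commands": [[[-0.011, 0, 0.023, 0, 0, 0], [0, 0, 0, 0, 0, 0]]]}}

```text
clock: 27.7
position: [0.6207, -0.0905, 0.1806]
ee_rot: [0.597, 0.773, 0.132, -0.172]
ft_force: [-0.4, -0.4, -1.8]
grip_width: 0.226
grasp_force: 98.4
```

Emit:
{"op": "carry_out", "data": {"commands": [[[-0.011, 0, 0.023, 0, 0, 0], [0, 0, 0, 0, 0, 0]]]}}

```text
clock: 27.87
position: [0.6208, -0.0907, 0.1802]
ee_rot: [0.596, 0.773, 0.132, -0.172]
ft_force: [-1.5, -0.0, 2.8]
grip_width: 0.234
grasp_force: 99.2
```

```bash
python3 st.py
```

```text
grasp in seat frame -0.0406508394628649 -0.10521653289553565 0.00476806617340636 [-0.2139  0.686   0.5357  1.6029 -0.7457  1.279   0.8628] [-1.4696 -0.0417  2.8152] 0.2337346029496848
```

Emit:
{"op": "carry_out", "data": {"commands": [[[0.045, 0.005, 0.021, 0, 0, 0], [0.045, 0.005, 0.021, 0, 0, 0], [0.045, 0.005, 0.021, 0, 0, 0], [0.045, 0.005, 0.021, 0, 0, 0], [0.045, 0.005, 0.021, 0, 0, 0], [0.045, 0.005, 0.021, 0, 0, 0], [0.045, 0.005, 0.021, 0, 0, 0], [0.045, 0.005, 0.021, 0, 0, 0], [0.045, 0.005, 0.021, 0, 0, 0], [0.045, 0.005, 0.021, 0, 0, 0], [0, 0, 0, 0, 0, 0]]]}}

```text
clock: 28.78
position: [0.6179, -0.0703, 0.1802]
ee_rot: [0.596, 0.773, 0.133, -0.172]
ft_force: [0.4, -1.9, 5.9]
grip_width: 0.232
grasp_force: 99.6
```

Emit:
{"op": "carry_out", "data": {"commands": [[[0.045, 0, 0.021, 0, 0, 0], [0.045, 0, 0.021, 0, 0, 0], [0.045, 0, 0.021, 0, 0, 0], [0, 0, 0, 0, 0, 0]]]}}

```text
clock: 29.12
position: [0.6164, -0.0646, 0.1802]
ee_rot: [0.596, 0.773, 0.133, -0.172]
ft_force: [-0.0, -1.6, 4.6]
grip_width: 0.231
grasp_force: 99.6
```

```bash
python3 st.py
```

```text
grasp in seat frame -0.03815906773154892 -0.07899552816517648 0.004767178589949239 [-0.2536  0.6648  0.5288  1.6332 -0.7494  1.2532  0.8342] [-0.0335 -1.5676  4.5878] 0.23089358653676895
```

Nearing; continue in small steps watching the force.

Emit:
{"op": "carry_out", "data": {"commands": [[[0.034, 0, 0.016, 0, 0, 0], [0.034, 0, 0.016, 0, 0, 0], [0.034, 0, 0.016, 0, 0, 0], [0, 0, 0, 0, 0, 0]]]}}

```text
clock: 29.45
position: [0.6154, -0.0605, 0.1802]
ee_rot: [0.596, 0.773, 0.133, -0.171]
ft_force: [1.5, -2.0, 5.1]
grip_width: 0.229
grasp_force: 99.6
```

Emit:
{"op": "carry_out", "data": {"commands": [[[0.034, 0, 0.016, 0, 0, 0], [0.034, 0, 0.016, 0, 0, 0], [0, 0, 0, 0, 0, 0]]]}}

```text
clock: 29.7
position: [0.6149, -0.0577, 0.1803]
ee_rot: [0.597, 0.773, 0.133, -0.171]
ft_force: [4.5, -2.2, 5.4]
grip_width: 0.238
grasp_force: 99.5
```

Emit:
{"op": "carry_out", "data": {"commands": [[[0.023, 0, 0.011, 0, 0, 0], [0.023, 0, 0.011, 0, 0, 0], [0, 0, 0, 0, 0, 0]]]}}

```text
clock: 29.95
position: [0.6146, -0.056, 0.1803]
ee_rot: [0.597, 0.773, 0.133, -0.17]
ft_force: [6.7, -3.5, 3.4]
grip_width: 0.23
grasp_force: 99.5
```

```bash
python3 st.py
```

```text
grasp in seat frame -0.03732449586972396 -0.07041475307641967 0.004785281412207604 [-0.2676  0.6566  0.5268  1.6445 -0.7509  1.2419  0.8242] [ 6.7486 -3.5216  3.4195] 0.22991192768287896
```

Emit:
{"op": "carry_out", "data": {"commands": [[[0.023, 0.01, 0.011, 0, 0, 0], [0.023, 0.01, 0.011, 0, 0, 0], [0, 0, 0, 0, 0, 0]]]}}

```text
clock: 30.2
position: [0.6146, -0.0542, 0.1803]
ee_rot: [0.597, 0.773, 0.133, -0.17]
ft_force: [4.8, -3.8, 4.6]
grip_width: 0.233
grasp_force: 99.8
```

Emit:
{"op": "carry_out", "data": {"commands": [[[0.023, 0.005, 0.011, 0, 0, 0], [0.023, 0.005, 0.011, 0, 0, 0], [0, 0, 0, 0, 0, 0]]]}}

```text
clock: 30.45
position: [0.6144, -0.0538, 0.1804]
ee_rot: [0.598, 0.773, 0.132, -0.169]
ft_force: [3.1, -10.3, 6.9]
grip_width: 0.233
grasp_force: 100.0
```

Emit:
{"op": "carry_out", "data": {"commands": [[[0.023, 0.005, 0.011, 0, 0, 0], [0.023, 0.005, 0.011, 0, 0, 0], [0, 0, 0, 0, 0, 0]]]}}

```text
clock: 30.7
position: [0.6143, -0.0533, 0.1806]
ee_rot: [0.598, 0.772, 0.131, -0.168]
ft_force: [2.8, -15.0, 6.6]
grip_width: 0.232
grasp_force: 100.5
```

```bash
python3 st.py
```

```text
grasp in seat frame -0.03694740172800159 -0.06847970022175759 0.004786647463426386 [-0.2747  0.6537  0.5287  1.648  -0.7489  1.2364  0.8165] [  2.8032 -14.9724   6.5512] 0.23223069918000844
```

Emit:
{"op": "carry_out", "data": {"commands": [[[0.023, 0.002, 0.011, 0, 0, 0], [0.023, 0.002, 0.011, 0, 0, 0], [0, 0, 0, 0, 0, 0]]]}}

```text
clock: 30.95
position: [0.614, -0.0529, 0.1808]
ee_rot: [0.599, 0.772, 0.131, -0.167]
ft_force: [3.8, -21.1, 8.6]
grip_width: 0.232
grasp_force: 100.8
```

Emit:
{"op": "carry_out", "data": {"commands": [[[0.023, 0, 0.011, 0, 0, 0], [0.023, 0, 0.011, 0, 0, 0], [0, 0, 0, 0, 0, 0], [0, 0, 0, 0, 0, 0]]]}}

```text
clock: 31.28
position: [0.6137, -0.0525, 0.181]
ee_rot: [0.6, 0.772, 0.13, -0.166]
ft_force: [6.2, -26.1, 7.7]
grip_width: 0.233
grasp_force: 101.0
```

```bash
python3 st.py; python3 - <<'E'
from wd import *
import pickle
im=camera('wrist')[:,:,::-1];p=camera_params('wrist');cv2.imwrite('pics/w15.png',im);pickle.dump(p,open('w15.pkl','wb'))
E
```

```text
grasp in seat frame -0.0369754322172467 -0.06820320980707971 0.004806159106484742 [-0.2791  0.6505  0.5307  1.652  -0.7474  1.2303  0.8122] [  6.1536 -26.1438   7.7247] 0.23274676471090733
```

Emit:
{"op": "carry_out", "data": {"commands": [[[-0.023, 0, -0.011, 0, 0, 0], [-0.023, 0, -0.011, 0, 0, 0], [0, 0, 0, 0, 0, 0]]]}}

```text
clock: 31.58
position: [0.614, -0.0529, 0.1808]
ee_rot: [0.599, 0.772, 0.131, -0.168]
ft_force: [4.3, -20.5, 9.3]
grip_width: 0.228
grasp_force: 100.7
```

Emit:
{"op": "carry_out", "data": {"commands": [[[0, 0, 0, 0, 0, 0], [0, 0, 0, 0, 0, 0], [0, 0, 0, 0, 0, 0], [0, 0, 0, 0, 0, 0], [0, 0, 0, 0, 0, 0], [0, 0, 0, 0, 0, 0]]], "hand": -0.5}}

```text
clock: 32.08
position: [0.6132, -0.047, 0.1793]
ee_rot: [0.596, 0.773, 0.132, -0.172]
ft_force: [0.5, 0.3, 0.9]
grip_width: 0.748
grasp_force: 0.0
```

```bash
python3 st.py; python3 - <<'E'
from wd import *
import pickle
im=camera('wrist')[:,:,::-1];p=camera_params('wrist');cv2.imwrite('pics/w16.png',im);pickle.dump(p,open('w16.pkl','wb'))
B=SEAT*[1,1,0]+.015*Z;f=lambda u,v,z:proj(p,B+u*TX+v*TY+z*Z)
# wedge straight face / slanted face top edges, thin end, block rear-top edge
print({k:f(*v).round(0).tolist() for k,v in dict(thinR=(-.022,.045,.024),thinL=(-.0405,.045,.024),thickR=(-.022,-.045,.024),thickL=(-.0555,-.045,.024),blkA=(-.022,-.02,.04),blkB=(-.022,.02,.04),blkC=(.022,-.02,.04)).items()})
E
```

```text
grasp in seat frame -0.03699625769778321 -0.06107997593300532 0.003933723082816282 [-0.2798  0.653   0.5233  1.6517 -0.7521  1.2371  0.8141] [0.4886 0.3322 0.9058] 0.748307824585712
{'thinR': [283.0, 61.0], 'thinL': [248.0, 61.0], 'thickR': [285.0, 234.0], 'thickL': [217.0, 234.0], 'blkA': [288.0, 178.0], 'blkB': [287.0, 93.0], 'blkC': [387.0, 178.0]}
```

Emit:
{"op": "carry_out", "data": {"commands": [[[0, 0, -0.1, 0, 0, 0], [0, 0, -0.2, 0, 0, 0], [0, 0, -0.4, 0, 0, 0], [0, 0, -0.4, 0, 0, 0], [0, 0, -0.4, 0, 0, 0], [0, 0, -0.4, 0, 0, 0], [0, 0, 0, 0, 0, 0], [0, 0, 0, 0, 0, 0]]]}}

```text
clock: 32.8
position: [0.6218, -0.0793, 0.2494]
ee_rot: [0.597, 0.773, 0.133, -0.171]
ft_force: [-0.3, 1.2, -0.7]
grip_width: 0.75
grasp_force: 0.0
```

```bash
python3 - <<'E'
from wd import *
import pickle
im=camera('wrist')[:,:,::-1];p=camera_params('wrist');cv2.imwrite('pics/w17.png',im);pickle.dump(p,open('w17.pkl','wb'))
B=SEAT*[1,1,0]+.015*Z
def prof(nm,im,p,a,b,z):
    A=B+a[0]*TX+a[1]*TY+z*Z;E=B+b[0]*TX+b[1]*TY+z*Z;n=45
    L=cv2.cvtColor(im,cv2.COLOR_BGR2LAB)[:,:,0]
    print(nm,[int(L[tuple(np.clip(proj(p,A+(E-A)*i/n).round().astype(int)[::-1],0,[383,511]))]) for i in range(n+1)])
for y in(.03,0,-.03):prof('x -65..-5 at y=%g'%y,im,p,(-.065,y),(-.005,y),.024)
prof('y 0..70 at x=-30',im,p,(-.03,.0),(-.03,.07),.024)
prof('y -110..-30',im,p,(-.038,-.11),(-.038,-.03),.024)
prof('block top x -35..25',im,p,(-.035,.015),(.025,.015),.04)
prof('block top y -30..30',im,p,(-.015,-.03),(-.015,.03),.04)
E
```

```text
x -65..-5 at y=0.03 [152, 152, 152, 152, 149, 147, 172, 173, 146, 81, 58, 56, 72, 117, 173, 178, 155, 133, 111, 106, 106, 106, 107, 106, 110, 120, 134, 142, 159, 152, 121, 118, 119, 148, 149, 148, 149, 149, 150, 151, 151, 149, 149, 149, 149, 150]
x -65..-5 at y=0 [150, 143, 157, 184, 183, 182, 182, 181, 186, 191, 192, 193, 178, 152, 186, 187, 186, 171, 120, 110, 111, 112, 111, 110, 112, 113, 112, 111, 110, 112, 109, 97, 80, 83, 128, 138, 137, 137, 137, 134, 95, 64, 37, 36, 35, 36]
x -65..-5 at y=-0.03 [187, 123, 72, 74, 85, 130, 198, 203, 195, 184, 192, 197, 196, 196, 198, 197, 198, 197, 196, 195, 197, 200, 199, 200, 200, 202, 200, 199, 200, 198, 196, 178, 135, 151, 152, 151, 152, 151, 152, 153, 151, 151, 153, 152, 152, 151]
y 0..70 at x=-30 [112, 113, 110, 112, 110, 111, 111, 110, 111, 110, 111, 109, 110, 109, 109, 109, 109, 109, 110, 114, 160, 175, 168, 165, 173, 177, 176, 175, 170, 152, 151, 151, 151, 152, 151, 151, 150, 141, 132, 135, 135, 135, 134, 134, 135, 135]
y -110..-30 [79, 79, 81, 80, 81, 82, 82, 82, 107, 128, 167, 202, 203, 142, 70, 71, 69, 85, 182, 207, 207, 207, 207, 207, 207, 207, 206, 205, 205, 205, 204, 205, 204, 204, 203, 203, 202, 203, 208, 205, 202, 201, 201, 201, 200, 199]
block top x -35..25 [108, 111, 113, 111, 107, 109, 109, 105, 96, 88, 115, 134, 136, 136, 135, 135, 135, 134, 135, 133, 126, 105, 89, 58, 43, 40, 40, 40, 40, 50, 81, 111, 121, 131, 132, 131, 132, 132, 131, 132, 132, 131, 106, 55, 53, 58]
block top y -30..30 [150, 149, 117, 76, 72, 73, 73, 74, 82, 164, 197, 147, 141, 141, 139, 136, 135, 137, 136, 129, 119, 101, 82, 73, 101, 116, 125, 133, 136, 138, 136, 136, 135, 134, 137, 136, 136, 133, 139, 151, 152, 153, 152, 150, 150, 150]
```

```bash
python3 -c "
from workcell import *
print(hand_in())"
```

```text
the job is handed in; nothing more can be done
None
```

The job is handed in: the carrier is fully home under the lip, and the wedge was driven in to about 26 N with its tail at its home point. Both were released, lying flat by the last camera readings, and the arm touched nothing else that I saw.

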